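# Hang up the ear defenders

## Robot

A 6-joint arm with a two-finger parallel gripper is mounted at the origin on the work surface. World frame = base frame: x ahead of the robot, y to its left, z up, the work surface at z = 0. Lengths are in mm, angles in rad, forces in N, time in s.
With the tool pointing down it reaches from about 350 to 975 mm from the base axis. Payload 7.1 kg.
Tool frame: the origin (TCP) lies on the front face of the gripper's body, between the roots of the fingers; the fingertips stand 80 mm ahead of it and the grasp point (between the pads) lies 61 mm ahead of it; z points along the fingers, y is the line along which they close (so a half turn about z gives the same grasp; the last joint's range is limited). The gripper opens to 88 mm and grips with 3 to 60 N. Pads are 20 mm wide; open, the fingers measure 115 mm over their backs; the gripper's body (75 mm by 178 mm) begins 61 mm behind the grasp point.
Start: joints at [-1.321, 0.423, 1.63, -0, 1.089, -0.019], TCP at [166.003, -602.535, 302.675] pointing down, gripper open.
Joint ranges: [-3, 3], [-0.9, 2.11], [0.09, 2.58], [-1.31, 4.45], [0.11, 2.69], [-2.54, 2.54]. Speed limits (rad/s): [2.39, 2.39, 3.01, 3.14, 3.14, 3.14].

## Interface

Orientations are given as a rotation vector (axis times angle).
In Python, from workcell import readout, vision, close_job gives the robot as it stands.
- The arm moves only by the tool servo_tool, never from a script. Its argument "plan" is a list that holds one entry, the list of rows, each a list of 7 numbers: the gripper command: -1 is fully open, 1 is shut, values between are in proportion, then the shift along the world's x, y, z in units of 40 mm (1.0 is 40 mm), then the turn, a rotation vector about the world's x, y, z in units of 5 degrees (1.0 is 5 degrees). A call has 1 to 5 rows; each row shifts and turns the commanded pose from where the row before left it; what a row does not reach is not made up. A row lasts 1/12 s, in which the tool goes at most 41.7 mm and 7.16 degrees, less where a joint would pass 70% of its speed; a pose out of reach is approached as far as the arm can. A call is refused whole if a number of a shift passes 1 or a number of a turn 1, either way. A call with a gripper value outside its range is refused whole. The fingers move at their own pace and stop on an object; the grip force is fixed at half the most. Time passes only in rows, so rows that do not move let the fingers close. It gives the time, the measured TCP pose, the force, the opening and the grip force at its end, in the units of the state.
- readout.get_obs(): the state, without advancing time (a new reading comes with each control period).
- vision.get_image(name): name is "scene" or "top" or "wrist"; returns the picture (400x640x3 uint8, red, green, blue); there is no depth.
- vision.camera_params(name): a dict with "fx", "fy", "cx", "cy" (pixels), "rvec" (rotation vector, rad) and "tvec" (3), from world to camera coordinates, as OpenCV has them; the wrist camera has in their place "hand_eye" (4x4, takes a point from camera to tool coordinates, whose origin is the TCP and whose axes are the flange's). Camera axes: x right, y down, z forward; pixel columns grow to the right and rows downward; lengths in mm; the calibration is good to about 2 mm. A picture is of the moment at which its call begins: read the wrist's pose just before it. camera_params takes no time and is no camera call.
- close_job(): hands the job in; it is judged then, once.
The state is a dict: "t": time; "qpos": joint angles; "qvel": joint speeds; "joint_torque": joint torques, N m; "ee_pos": TCP position; "orientation": TCP orientation; "ft_force": force on the tool from outside, world axes, zero at the start; "moment": the same for the moment, N m; "width": finger opening in mm; "grasp_force": force on a finger pad.
Only numpy, scipy, OpenCV 4.12 (cv2) and the standard library are available. Lean on these libraries where they do the work, as an engineer would, in place of code of your own. Each camera call takes 0.05 s, during which the arm holds its last target. There are 200 camera calls.

## Task

The orange ear defenders are lying on their side on the bench. Stand them upright on their two cups on the bench and let go of them; then take them again and hang them by the headband over the steel rail, one cup on each side of the bar, wherever there is room beside the blue pair, so that they hang clear of the blue pair. Handle them gently without dropping them, and leave the blue pair and the other things on the bench where they are.

Things in the scene. Friction and masses are not known exactly. Their poses are not given: they have to be found in the camera images.
- muffs_center (a point): Centre of the orange ear defenders (about 220 g, rigid): two cups joined by a stiff black U headband. Own z: from cups to headband, y: cup to cup, x: front to back; 62 by 149 by 148 mm (x, y, z); flat undersides of the cups at z -74 mm from here; free gap between the cups 62 mm. Start: lying on the sides of both cups, own x straight down, own z level, along world -y within 0.4 rad.
- muffs_pad (a point): Centre of the grey padded top of the orange pair's headband, same axes. The padded top is 26 mm wide (x: the way to grip it from above), 52 mm long (y) and 22 mm thick with the band (z): flat underside 11 mm below this point, top 11 mm above. It is 137 mm above the undersides of the cups.
- muffs_cup_a (a point): Centre of the orange cup on the pair's own +y side: rounded block 62 by 42 by 80 mm along own x, y, z, its middle 52 mm from the middle of the pair. The headband's legs (22 mm wide in x, 4 mm thick) rise from the cups.
- muffs_cup_b (a point): Centre of the orange cup on the pair's own -y side, the same size.
- rail_top (a point): Mid-length point on top of the fixed storage rail's bar: steel, 16 mm diameter, along this point's y axis; z up. Bar top 148 mm above the bench; free length 358 mm between two wooden posts (inner faces 179 mm either side of here, tops 163 mm above the bench), each on a foot 140 (x) by 50 (y) by 18 mm high.
- other_pad (a point): Head pad of the blue ear defenders, the same make and size as the orange pair, hanging loose over the rail, cups on each side of the bar; same axes. To be left where it hangs.
- rail: The whole fixed rail stand, two wooden posts and the steel bar; origin on the bench under the bar's middle, y along the bar.
- muffs: The orange ear defenders once more; origin midway between the cups, level with their underside (own z = 0), own axes as above.
- other: The blue ear defenders once more; origin as for the orange pair.
- glue: White glue bottle with orange cap, 56 mm in diameter, 150 mm high, loose, upright; origin under its centre. Leave alone.
- sander_block: Cork sanding block, 110 by 60 by 35 mm, loose; origin under its centre. Leave alone.
- driver: Screwdriver with red handle lying on the bench, loose. Leave alone.
- offcut: Wooden offcut, 160 by 45 by 22 mm, loose; origin under its centre. Leave alone.
- trysquare: Try square lying flat, wooden stock 90 mm, steel blade 140 mm, loose; origin under the stock. Leave alone.
- pencup: Green plastic cup, 72 mm in diameter, 95 mm high, loose; origin under its centre. Leave alone.

How it is judged:
By the outcome, as a careful person would: the job done as asked, in the order asked, and still so for the second after the job is handed in, with the robot touching nothing.
It also fails if it takes over 67 s, if anything falls off the work surface, if the arm or the gripper's body presses on something with over 40 N, if the wrist force passes 120 N, or if a joint passes its speed limit or range.

## Working session

There is one attempt and no reset: what is moved stays moved. The work goes in short steps, Python scripts to look and compute and a tool call to move; the robot and the scene stay as the last step left them, time stands still between calls to the robot, and variables do not carry over. Pictures are saved under pics/ and viewed, at most 10 in all, crops included, and the job is handed in when it is done.

Besides the shell and the picture viewer there is one more tool, called by a JSON object that holds its "method" and its "body", one argument or row to a line. servo_tool: Moves the arm, as the interface text tells. Its arguments: {"type":"object","properties":{"plan":{"type":"array"}},"required":["plan"]}

```bash
mkdir -p pics; ls; python3 - <<'E'
from workcell import readout, vision
import cv2
print(readout.get_obs())
for n in ("scene","top"):
    im=vision.get_image(n); cv2.imwrite(f"pics/{n}0.png",im[:,:,::-1]); print(vision.camera_params(n))
print(vision.camera_params("wrist"))
E
```

```text
pics
{'t': 0.0, 'qpos': array([-1.32095297e+00,  4.23854379e-01,  1.63070400e+00,  3.32756505e-05,
        1.08858017e+00, -1.90011051e-02]), 'qvel': array([-0.00071606, -0.0002787 ,  0.00018336,  0.00284555, -0.00048886,
        0.00064639]), 'joint_torque': array([ 1.22423327e-03, -5.44613743e+01, -2.73665875e+01,  6.43747905e-02,
        2.28161219e-02, -1.07717667e-04]), 'ee_pos': array([ 165.93299423, -602.11480022,  301.88764616]), 'orientation': array([-3.11173024e+00, -4.20798960e-01,  2.33556994e-04]), 'ft_force': array([-1.3122405 ,  0.0147751 , -0.63559097]), 'moment': array([-0.01915938, -0.04125104, -0.04291231]), 'grasp_force': 0.0, 'width': 87.72207925534995}
{'fx': 497.30793922723575, 'fy': 497.30793922723575, 'cx': 315.3271778501325, 'cy': 196.72480092129908, 'rvec': array([ 2.16845387,  1.47313373, -0.4232099 ]), 'tvec': array([-200.77573591, -340.45506881, 1807.0570917 ])}
{'fx': 517.9676476430294, 'fy': 517.9676476430294, 'cx': 323.28944159669936, 'cy': 208.94099465416627, 'rvec': array([ 2.16834646, -2.05191917,  0.21352714]), 'tvec': array([   1.86639247,  572.11921248, 1327.56954445])}
{'fx': 278.19976504234313, 'fy': 278.19976504234313, 'cx': 319.72829407315265, 'cy': 198.12918504398786, 'hand_eye': array([[ 7.81697860e-04, -9.62064083e-01, -2.72822449e-01,
         7.39009683e+01],
       [ 9.99999693e-01,  7.68775360e-04,  1.54263177e-04,
         2.76242214e-01],
       [ 6.13281143e-05, -2.72822486e-01,  9.62064389e-01,
        -8.15860322e+01],
       [ 0.00000000e+00,  0.00000000e+00,  0.00000000e+00,
         1.00000000e+00]])}
```

View pics/scene0.png

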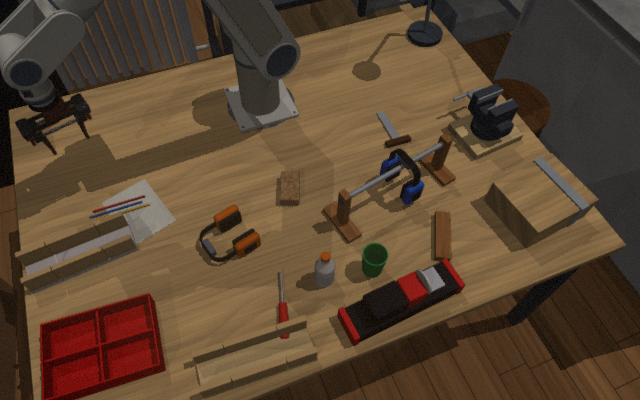

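View pics/top0.png

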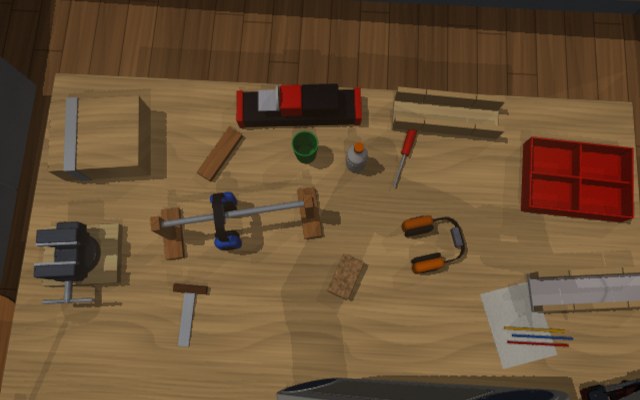

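The scene picture shows the orange pair at about (230,235), the rail running from (345,195) to (445,150) and the blue pair at (405,175). In the top view the orange cups are at (418,225) and (428,265) and the pad is at (458,236). The bar goes from (165,223) to (305,204), with the blue pair at (222,215), so the free stretch is the robot's right part at columns 240–298.

```bash
cat > h.py <<'E'
import numpy as np, cv2
from scipy.spatial.transform import Rotation as R
from workcell import readout, vision
def cam(n,obs=None):
    p=vision.camera_params(n); K=np.array([[p['fx'],0,p['cx']],[0,p['fy'],p['cy']],[0,0,1]])
    if n=='wrist':
        T=np.eye(4); T[:3,:3]=R.from_rotvec(obs['orientation']).as_matrix(); T[:3,3]=obs['ee_pos']
        T=T@p['hand_eye']; return K,T[:3,:3],T[:3,3]
    M=R.from_rotvec(p['rvec']).as_matrix(); return K,M.T,-M.T@p['tvec']
def ray(c,uv):
    d=c[1]@np.linalg.inv(c[0])@[uv[0],uv[1],1]; return c[2],d/np.linalg.norm(d)
def plane(c,uv,z):
    o,d=ray(c,uv); return o+d*(z-o[2])/d[2]
def tri(rays):
    A=sum(np.eye(3)-np.outer(d,d) for o,d in rays); b=sum((np.eye(3)-np.outer(d,d))@o for o,d in rays)
    return np.linalg.solve(A,b)
def proj(c,X):
    p=c[0]@c[1].T@(np.asarray(X)-c[2]); return p[:2]/p[2]
def blobs(im,kind,box=None,amin=60):
    h=cv2.cvtColor(im,cv2.COLOR_RGB2HSV); 
    lo,hi={'orange':((6,150,70),(18,255,255)),'blue':((108,130,30),(130,255,255))}[kind]
    m=cv2.inRange(h,lo,hi)
    if box: k=np.zeros_like(m); k[box[1]:box[3],box[0]:box[2]]=1; m*=k
    m=cv2.morphologyEx(m,cv2.MORPH_CLOSE,np.ones((3,3)))
    n,l,s,c=cv2.connectedComponentsWithStats(m)
    return [(c[i],s[i]) for i in range(1,n) if s[i][4]>=amin]
E
python3 - <<'E'
from h import *
ims={n:cv2.imread(f'pics/{n}0.png')[:,:,::-1].copy() for n in('scene','top')}
S,T=cam('scene'),cam('top')
for n,b in(('scene',(180,190,280,270)),('top',(385,200,480,290))):
    for c,s in blobs(ims[n],'orange',b): print(n,c.round(1),s,plane(cam(n),c,31).round(), plane(cam(n),c,55).round())
pad=tri([ray(S,(208,246)),ray(T,(458,236))]);print('pad',pad, proj(S,pad),proj(T,pad), plane(T,(458,236),44))
for uv in((168,223),(303,204.5),(235,213)): print('bar',plane(T,uv,148).round())
for u in ((345,194),(443,152)): print('barS',plane(S,u,148).round())
for u in ((222,213),): print('blue',plane(T,u,160).round())
v=np.vstack([cv2.resize(ims['top'][180:290,380:490],(500,500),interpolation=2),])
w=cv2.resize(ims['scene'][180:290,170:280],(500,500),interpolation=2)
cv2.imwrite('pics/z.png',np.hstack([v,w])[:,:,::-1][:,::1][::1][:, :1000])
cv2.imwrite('pics/z.png',cv2.resize(np.hstack([v,w]),(800,400))[:,:,::-1])
E
```

```text
scene [225.2 212.7] [214 204  25  19 205] [ 424. -250.   31.] [ 439. -251.   55.]
scene [247.8 241.5] [235 231  26  22 277] [ 543. -216.   31.] [ 556. -217.   55.]
top [416.8 222.1] [401 215  32  17 305] [ 555. -222.   31.] [ 550. -218.   55.]
top [427.7 264.9] [412 257  33  17 342] [ 440. -253.   31.] [ 437. -249.   55.]
pad [ 521.01315715 -329.53471987   42.54795083] [207.40557407 245.98083297] [457.38318584 235.79907278] [ 520.31316932 -330.81730362   44.        ]
bar [496. 416. 148.]
bar [561.  84. 148.]
bar [530. 252. 148.]
barS [562.  80. 148.]
barS [531. 418. 148.]
blue [526. 282. 160.]
```

View pics/z.png

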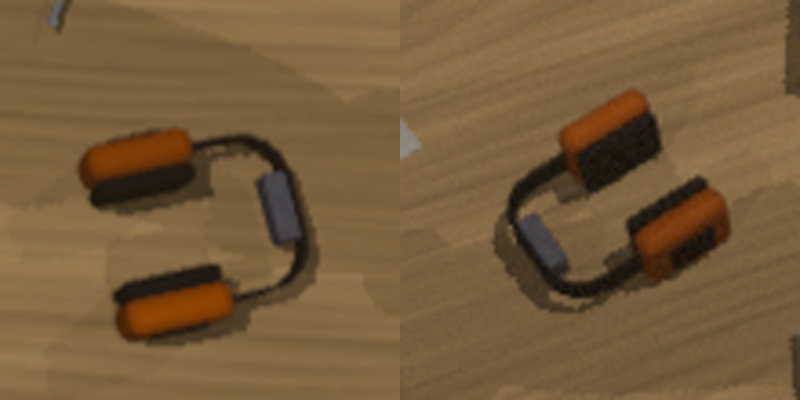

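The crop shows the orange pair lying flat with the grey pad at its -y end. Pad is at (521,-330,42 on top), with the cups ±58 mm along a direction of 0.265 rad. That matches the stated sizes, and the tool yaw already fits, so I'm moving over the pad.

{"method": "servo_tool", "body": {
  "plan": [
    [[-1,0.74,0.57,-0.1,0,0,0],[-1,0.74,0.57,-0.1,0,0,0],[-1,0.74,0.57,-0.1,0,0,0],[-1,0.74,0.57,-0.1,0,0,0]]
  ]
}}

```text
t: 0.43
ee_pos: [285.1, -510.1, 286.1]
orientation: [-3.113, -0.419, 0.0]
ft_force: [0.6, -1.3, -0.9]
width: 87.9
grasp_force: 0.0
```

{"method": "servo_tool", "body": {
  "plan": [
    [[-1,0.74,0.57,-0.1,0,0,0],[-1,0.74,0.57,-0.1,0,0,0],[-1,0.74,0.57,-0.1,0,0,0],[-1,0.74,0.57,-0.1,0,0,0]]
  ]
}}

```text
t: 0.77
ee_pos: [403.9, -418.7, 270.3]
orientation: [-3.113, -0.421, 0.0]
ft_force: [0.5, -0.3, -0.2]
width: 87.9
grasp_force: 0.0
```

{"method": "servo_tool", "body": {
  "plan": [
    [[-1,0.74,0.57,-0.1,0,0,0],[-1,0.74,0.57,-0.1,0,0,0],[-1,0.74,0.57,-0.1,0,0,0],[-1,0.74,0.57,-0.1,0,0,0],[-1,0,0,0,0,0,0]]
  ]
}}

```text
t: 1.18
ee_pos: [525.1, -325.0, 253.7]
orientation: [-3.111, -0.428, -0.001]
ft_force: [-0.7, -0.3, 0.7]
width: 87.9
grasp_force: 0.0
```

```bash
python3 - <<'E'
from h import *
o=readout.get_obs(); im=vision.get_image('wrist'); cv2.imwrite('pics/w1.png',im[:,:,::-1])
print(o['t'],o['ee_pos'],o['orientation'],o['qpos'],o['ft_force'])
c=cam('wrist',o); print(proj(c,(521,-330,44)))
for b,s in blobs(im,'orange'): print(b.round(1),s,plane(c,b,55).round())
E
```

```text
1.1833 [ 525.11990635 -325.04755864  253.69777116] [-3.11117399e+00 -4.27693762e-01 -1.48347325e-03] [-0.57409641  0.46974205  1.68271801  0.00178827  0.98917296  0.72248958] [-0.72041677 -0.32098761  0.72008017]
[323.00310744 195.32444364]
[228.8 140.7] [ 187  126   87   30 2313] [ 552. -224.   55.]
[262.1 245.1] [250 224  27  36 555] [ 451. -280.   55.]
[209.6 245.3] [200 236  25  24 371] [ 435. -225.   55.]
```

View pics/w1.png

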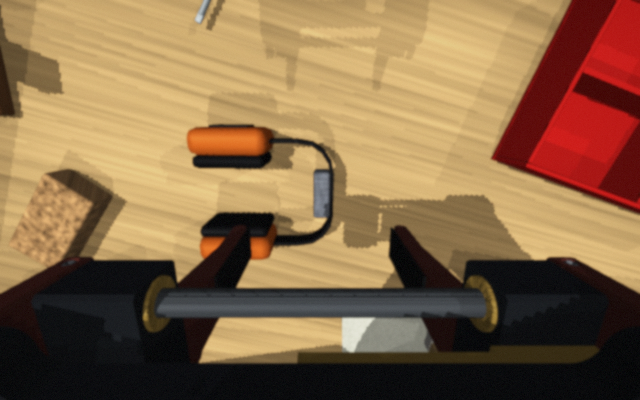

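The wrist view shows the pad at (322,193), where I predicted (323,195), and square to the jaws, so the estimate holds. Next I descend to grasp at z≈31 and close on the 22 mm thickness.

{"method": "servo_tool", "body": {
  "plan": [
    [[-0.35,-0.05,-0.12,-0.8,0,0,0],[-0.35,-0.03,0,-0.8,0,0,0],[-0.35,0,0,-0.8,0,0,0],[-0.35,0,0,-0.7,0,0,0],[-0.35,0,0,0,0,0,0]]
  ]
}}

```text
t: 1.65
ee_pos: [514.1, -332.7, 125.4]
orientation: [-3.107, -0.418, 0.012]
ft_force: [-1.8, 0.5, -0.1]
width: 60.6
grasp_force: 0.0
```

```bash
python3 - <<'E'
from h import *
o=readout.get_obs(); im=vision.get_image('wrist'); cv2.imwrite('pics/w2.png',im[:,:,::-1])
print(o['t'],o['ee_pos'],o['width'])
E
```

```text
1.65 [ 514.08228719 -332.7187346   125.37861104] 60.64417999443638
```

View pics/w2.png

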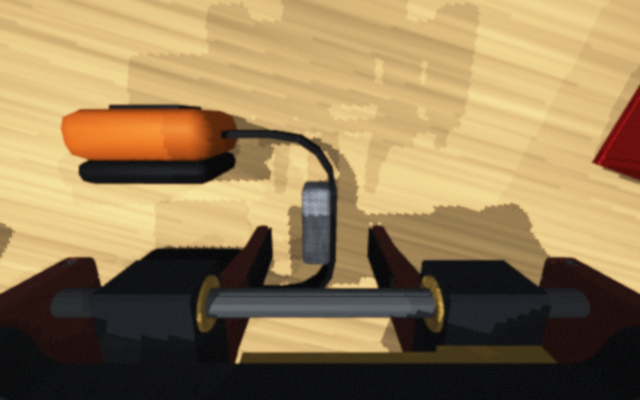

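Wrist view: pad centre is at (319,222), midway between the fingers (268 and 370). The tool sits about 8 mm short along the pad, so I correct that, go down and close.

{"method": "servo_tool", "body": {
  "plan": [
    [[-0.35,0.18,0.05,-0.4,0,0,0],[-0.35,0,0,-0.4,0,0,0],[-0.35,0,0,0,0,0,0]]
  ]
}}

```text
t: 1.95
ee_pos: [524.6, -332.0, 98.5]
orientation: [-3.113, -0.42, 0.002]
ft_force: [-0.0, 0.5, -0.7]
width: 59.1
grasp_force: 0.0
```

```bash
python3 - <<'E'
from h import *
o=readout.get_obs()
print(o['t'],o['ee_pos'],o['orientation'],o['ft_force'])
E
```

```text
1.95 [ 524.6463015  -332.04508988   98.46386128] [-3.11263306e+00 -4.20352766e-01  1.56164673e-03] [-0.02889774  0.4515534  -0.66842754]
```

{"method": "servo_tool", "body": {
  "plan": [
    [[-0.35,-0.05,0,-0.15,0,0,0],[0.5,0,0,0,0,0,0],[0.5,0,0,0,0,0,0],[1,0,0,0,0,0,0],[1,0,0,0,0,0,0]]
  ]
}}

```text
t: 2.37
ee_pos: [523.5, -332.1, 93.7]
orientation: [3.112, 0.421, 0.002]
ft_force: [-0.5, 0.2, -0.0]
width: 35.8
grasp_force: 0.0
```

{"method": "servo_tool", "body": {
  "plan": [
    [[1,0,0,0,0,0,0],[1,0,0,0,0,0,0],[1,0,0,0,0,0,0]]
  ]
}}

```text
t: 2.62
ee_pos: [523.2, -331.6, 93.0]
orientation: [-3.113, -0.421, 0.0]
ft_force: [-1.7, 2.3, 3.8]
width: 21.8
grasp_force: 30.0
```

Gripped at 21.8 mm and 30 N. Lifting gently.

{"method": "servo_tool", "body": {
  "plan": [
    [[1,0,0,0.15,0,0,0],[1,0,0,0.3,0,0,0],[1,0,0,0.4,0,0,0],[1,0,0,0.4,0,0,0],[1,0,0,0.4,0,0,0]]
  ]
}}

```text
t: 3.03
ee_pos: [523.2, -331.8, 160.0]
orientation: [3.113, 0.421, -0.0]
ft_force: [0.9, -0.3, -2.0]
width: 21.4
grasp_force: 30.0
```

{"method": "servo_tool", "body": {
  "plan": [
    [[1,0,0,0.5,0,0,0],[1,0,0,0.5,0,0,0],[1,0,0,0.5,0,0,0],[1,0,0,0.3,0,0,0],[1,0,0,0,0,0,0]]
  ]
}}

```text
t: 3.45
ee_pos: [524.4, -332.5, 234.1]
orientation: [3.11, 0.421, 0.007]
ft_force: [1.2, -0.4, -3.7]
width: 21.8
grasp_force: 30.0
```

```bash
python3 - <<'E'
from h import *
o=readout.get_obs(); im=vision.get_image('wrist'); s=vision.get_image('scene')
print(o['t'],o['ee_pos'],o['orientation'],o['moment'],o['ft_force'],o['width'])
cv2.imwrite('pics/w3.png',np.hstack([cv2.resize(im,(480,300)),s[150:350,120:333][:, :213].copy() if 0 else cv2.resize(s[120:320,120:320],(300,300))])[:,:,::-1])
E
```

```text
3.45 [ 524.39176842 -332.54393531  234.14813497] [3.10953948 0.42050318 0.00654006] [-0.24282518 -0.09316546  0.00396473] [ 1.17932781 -0.35386652 -3.67325743] 21.78790647519919
```

View pics/w3.png

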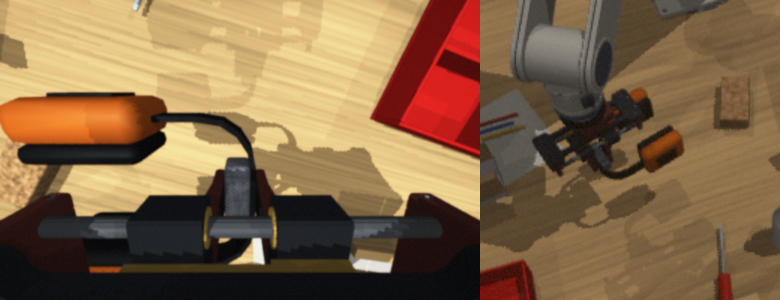

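Wrist/scene view: the pair is held level with no droop, pad at (235,185) in the left half. I start the turn about the pair's own y in steps, carrying the TCP round the pad.

{"method": "servo_tool", "body": {
  "plan": [
    [[1,-0.03,0.12,0.0,-0.48,-0.13,0],[1,-0.03,0.12,0.0,-0.96,-0.26,0],[1,-0.03,0.12,-0.02,-0.96,-0.26,0],[1,-0.03,0.12,-0.03,-0.96,-0.26,0],[1,-0.03,0.11,-0.04,-0.96,-0.26,0]]
  ]
}}

```text
t: 3.97
ee_pos: [516.5, -307.4, 225.7]
orientation: [2.727, 0.37, 0.07]
ft_force: [-0.5, 0.2, -2.4]
width: 21.6
grasp_force: 30.0
```

{"method": "servo_tool", "body": {
  "plan": [
    [[1,-0.03,0.11,-0.05,-0.96,-0.26,0],[1,-0.03,0.1,-0.07,-0.96,-0.26,0],[1,-0.03,0.1,-0.08,-0.96,-0.26,0],[1,-0.02,0.09,-0.09,-0.96,-0.26,0],[1,0,0,0,0,0,0]]
  ]
}}

```text
t: 4.38
ee_pos: [510.5, -292.3, 213.2]
orientation: [2.422, 0.33, 0.105]
ft_force: [-1.5, 0.9, -2.3]
width: 22.1
grasp_force: 30.0
```

```bash
cat > st.py <<'E'
from h import *
o=readout.get_obs(); M=R.from_rotvec(o['orientation']).as_matrix()
np.set_printoptions(precision=3,suppress=True)
print(o['t'],'tcp',o['ee_pos'],'gp',o['ee_pos']+61*M[:,2],'\nx',M[:,0],'y',M[:,1],'z',M[:,2],'\nq',o['qpos'],'F',o['ft_force'],'M',o['moment'],'w',o['width'])
E
python3 st.py
```

```text
4.3833 tcp [ 510.539 -292.251  213.173] gp [ 520.375 -330.28   166.503] 
x [ 0.965  0.263 -0.011] y [ 0.208 -0.736  0.644] z [ 0.161 -0.623 -0.765] 
q [-0.329  0.466  1.999 -1.21   0.613  1.981] F [-1.525  0.909 -2.321] M [ 0.481  0.145 -0.025] w 22.090334627582834
```

The wrist is turning towards joint 4's lower limit (-1.21 of -1.31), so this heading won't get to level. I fit the arm's geometry from the recorded states to choose a workable heading.

```bash
cat > kin.py <<'E'
import numpy as np
from scipy.spatial.transform import Rotation as R
from scipy.optimize import least_squares
def fk(q,p):
    d1,a2,d4,L,c=p; e=lambda a,v:R.from_euler(a,v).as_matrix()
    F=e('z',q[0])@e('y',q[1]+q[2]); W=e('z',q[0])@(np.array([a2*np.sin(q[1]),0,d1+a2*np.cos(q[1])]))+F@[0,0,d4]
    M=F@e('z',q[3])@e('y',q[4])@e('z',q[5]+c); return W+L*M[:,2],M
Q=[([-1.32095,.423854,1.630704,0,1.08858,-.019],[165.93,-602.11,301.89],[-3.11173,-.4208,0]),
([-.574096,.469742,1.682718,.001788,.989173,.72249],[525.12,-325.05,253.70],[-3.111174,-.427694,-.00148]),
([-0.329,0.466,1.999,-1.21,0.613,1.981],[510.539,-292.251,213.173],[2.422,.33,.105])]
def res(p):
    o=[]
    for q,x,r in Q:
        X,M=fk(q,p); o+=list((X-x)/10)+list((M-R.from_rotvec(r).as_matrix()).ravel()*3)
    return o
best=min((least_squares(res,[300,450,450,200,c]) for c in(0,1.57,3.14,-1.57)),key=lambda s:s.cost); P=best.x
LO=np.array([-3,-.9,.09,-1.31,.11,-2.54]);HI=np.array([3,2.11,2.58,4.45,2.69,2.54])
def ik(X,M,n=20):
    b=None;rng=np.random.default_rng(0)
    for i in range(n):
        s=least_squares(lambda q:list((fk(q,P)[0]-X)/50)+list((fk(q,P)[1]-M).ravel()),rng.uniform(LO,HI),bounds=(LO,HI))
        if b is None or s.cost<b.cost:b=s
    return b
E
python3 - <<'E'
from kin import *
np.set_printoptions(precision=2,suppress=True)
print(P,best.cost)
z=np.array([0,0,1.])
for pad in((520,-330),(450,-280),(550,-200)):
  for dyaw in range(0,360,30):
    a=-1.307-np.radians(dyaw); d=np.array([np.cos(a),np.sin(a),0])
    for sg in(1,-1):
      y=sg*z; M=np.c_[np.cross(y,d),y,d]; X=np.array([*pad,138.])-61*d
      s=ik(X,M,8)
      if s.cost<1e-3: print(pad,-dyaw,sg,s.x)
E
```

```text
[272.98 500.11 464.34 204.57   1.57] 3.3969667760011286
(520, -330) 0 -1 [-0.16  0.87  2.11  4.29  1.5  -0.15]
(520, -330) -60 -1 [-0.2   1.08  1.41 -1.08  1.91 -0.56]
(520, -330) -90 -1 [-0.32  1.22  1.07 -0.79  2.25 -0.56]
(520, -330) -120 -1 [-0.47  1.33  0.83 -0.38  2.52 -0.31]
(520, -330) -150 -1 [-0.63  1.34  0.81  0.28  2.55  0.23]
(520, -330) -180 -1 [-0.78  1.24  1.02  0.74  2.3   0.54]
(520, -330) -210 1 [-0.91  1.11  1.35  1.03  1.97 -2.54]
(520, -330) -210 -1 [-0.91  1.1   1.35  1.03  1.97  0.57]
(520, -330) -240 -1 [-1.    0.97  1.72  1.38  1.67  0.44]
(520, -330) -270 -1 [-0.99  0.88  2.06  1.88  1.51  0.19]
(520, -330) -300 -1 [-0.78  0.85  2.3   2.62  1.58 -0.01]
(520, -330) -330 -1 [-0.41  0.85  2.32  3.52  1.6   0.01]
(450, -280) 0 -1 [-0.06  0.85  2.28  4.39  1.57 -0.01]
(450, -280) -60 -1 [-0.14  1.    1.64 -0.99  1.86 -0.42]
(450, -280) -90 -1 [-0.29  1.1   1.36 -0.67  2.13 -0.4 ]
(450, -280) -120 -1 [-0.46  1.17  1.19 -0.28  2.33 -0.19]
(450, -280) -150 -1 [-0.63  1.18  1.18  0.21  2.35  0.15]
(450, -280) -180 -1 [-0.8   1.11  1.33  0.62  2.17  0.38]
(450, -280)
[... 213 characters left out ...]
 -0.12]
(450, -280) -330 -1 [-0.34  0.89  2.49  3.6   1.79  0.1 ]
(550, -200) -30 -1 [ 0.09  0.97  1.7  -1.25  1.72 -0.44]
(550, -200) -60 -1 [-0.02  1.1   1.36 -0.93  2.02 -0.53]
(550, -200) -90 -1 [-0.16  1.22  1.08 -0.6   2.32 -0.44]
(550, -200) -120 -1 [-0.32  1.28  0.94 -0.1   2.49 -0.08]
(550, -200) -150 -1 [-0.48  1.25  1.01  0.45  2.4   0.35]
(550, -200) -180 -1 [-0.64  1.14  1.25  0.82  2.13  0.52]
(550, -200) -210 -1 [-0.76  1.02  1.59  1.13  1.82  0.48]
(550, -200) -240 -1 [-0.82  0.91  1.93  1.54  1.58  0.3 ]
(550, -200) -270 -1 [-0.74  0.85  2.24  2.14  1.55  0.04]
(550, -200) -300 -1 [-0.42  0.86  2.41  2.98  1.69 -0.02]
(550, -200) -330 -1 [-0.03  0.85  2.32  3.89  1.59  0.02]
```

Fit says: every workable level pose needs the gripper's y pointing down, i.e. the other half-turn of the grasp. I set the pair back down lying, regrasp with the tool turned 180°, then yaw and tip.

{"method": "servo_tool", "body": {
  "plan": [
    [[1,0.03,-0.09,0.08,0.96,0.26,0],[1,0.03,-0.1,0.08,0.96,0.26,0],[1,0.03,-0.11,0.07,0.96,0.26,0],[1,0.03,-0.11,0.06,0.96,0.26,0],[1,0.03,-0.12,0.05,0.96,0.26,0]]
  ]
}}

```text
t: 4.8
ee_pos: [517.8, -313.8, 228.4]
orientation: [2.824, 0.384, 0.046]
ft_force: [0.2, -0.6, -2.1]
width: 22.0
grasp_force: 30.0
```

{"method": "servo_tool", "body": {
  "plan": [
    [[1,0.03,-0.12,0.03,0.96,0.26,0],[1,0.03,-0.12,0.02,0.96,0.26,0],[1,0.03,-0.12,0,0.96,0.26,0],[1,0,0,0,0,0,0],[1,0,0,0,0,0,0]]
  ]
}}

```text
t: 5.22
ee_pos: [520.9, -329.7, 229.9]
orientation: [3.072, 0.413, -0.004]
ft_force: [0.0, 0.4, -2.6]
width: 22.3
grasp_force: 30.0
```

```bash
python3 st.py
```

```text
5.2167 tcp [ 520.935 -329.661  229.863] gp [ 521.132 -332.228  168.918] 
x [ 0.964  0.264 -0.008] y [ 0.264 -0.964  0.041] z [ 0.003 -0.042 -0.999] 
q [-0.571  0.491  1.713 -0.043  0.912  0.758] F [ 0.018  0.42  -2.555] M [-0.227 -0.031 -0.019] w 22.25043024717122
```

{"method": "servo_tool", "body": {
  "plan": [
    [[1,0.02,-0.05,-0.5,0.46,0.13,0],[1,0,0,-0.7,0,0,0],[1,0,0,-0.7,0,0,0],[1,0,0,-0.6,0,0,0],[1,0,0,0,0,0,0]]
  ]
}}

```text
t: 5.63
ee_pos: [518.9, -328.0, 125.5]
orientation: [-3.109, -0.423, 0.025]
ft_force: [-1.5, -1.2, -3.4]
width: 21.7
grasp_force: 30.0
```

```bash
python3 st.py
```

```text
5.6333 tcp [ 518.92  -327.972  125.527] gp [ 517.926 -327.857   64.535] 
x [ 0.964  0.267 -0.015] y [ 0.267 -0.964 -0.006] z [-0.016  0.002 -1.   ] 
q [-0.58   0.649  1.735 -0.011  0.772  0.728] F [-1.51  -1.179 -3.382] M [-0.196  0.004  0.031] w 21.722549200294356
```

Lower the rest slowly until the bench takes the weight.

{"method": "servo_tool", "body": {
  "plan": [
    [[1,0,0,-0.3,0,0,0],[1,0,0,-0.25,0,0,0],[1,0,0,-0.15,0,0,0],[1,0,0,0,0,0,0]]
  ]
}}

```text
t: 5.97
ee_pos: [521.4, -330.4, 101.9]
orientation: [3.113, 0.421, -0.017]
ft_force: [-0.9, -0.1, -2.3]
width: 21.9
grasp_force: 30.0
```

```bash
python3 st.py
```

```text
5.9667 tcp [ 521.394 -330.352  101.898] gp [ 520.749 -330.464   40.901] 
x [ 0.964  0.266 -0.011] y [ 0.266 -0.964 -0.001] z [-0.011 -0.002 -1.   ] 
q [-0.581  0.688  1.734 -0.011  0.727  0.729] F [-0.852 -0.093 -2.325] M [-0.218 -0.093  0.048] w 21.897852393237148
```

{"method": "servo_tool", "body": {
  "plan": [
    [[1,0,0,-0.12,0,0,0],[1,0,0,-0.07,0,0,0],[1,0,0,0,0,0,0]]
  ]
}}

```text
t: 6.22
ee_pos: [521.6, -330.7, 94.8]
orientation: [3.113, 0.42, -0.016]
ft_force: [0.4, -0.5, -2.4]
width: 21.7
grasp_force: 30.0
```

```bash
python3 st.py
```

```text
6.2167 tcp [ 521.559 -330.7     94.793] gp [ 520.945 -330.831   33.796] 
x [ 0.964  0.265 -0.01 ] y [ 0.265 -0.964 -0.001] z [-0.01  -0.002 -1.   ] 
q [-0.582  0.7    1.734 -0.011  0.715  0.729] F [ 0.379 -0.547 -2.387] M [-0.19  -0.054  0.044] w 21.68011564943265
```

{"method": "servo_tool", "body": {
  "plan": [
    [[1,0,0,-0.05,0,0,0],[1,0,0,0,0,0,0],[1,0,0,0,0,0,0]]
  ]
}}

```text
t: 6.47
ee_pos: [521.8, -330.9, 93.4]
orientation: [3.112, 0.42, -0.015]
ft_force: [-0.1, -0.7, -0.0]
width: 21.8
grasp_force: 30.0
```

```bash
python3 st.py
```

```text
6.4667 tcp [ 521.807 -330.941   93.356] gp [ 521.232 -331.099   32.359] 
x [ 0.964  0.265 -0.01 ] y [ 0.265 -0.964 -0.   ] z [-0.009 -0.003 -1.   ] 
q [-0.582  0.702  1.733 -0.011  0.712  0.729] F [-0.133 -0.749 -0.049] M [-0.085 -0.011  0.04 ] w 21.7839689249097
```

The bench has the weight (force ~0). I open, rise and turn the tool +180° about z.

{"method": "servo_tool", "body": {
  "plan": [
    [[-0.1,0,0,0,0,0,0],[-0.35,0,0,0,0,0,0],[-0.35,0,0,0,0,0,0],[-0.35,0,0,0,0,0,0],[-0.35,0,0,0,0,0,0]]
  ]
}}

```text
t: 6.88
ee_pos: [521.6, -330.6, 92.9]
orientation: [3.113, 0.42, -0.016]
ft_force: [0.3, -0.9, 1.1]
width: 51.9
grasp_force: 0.0
```

{"method": "servo_tool", "body": {
  "plan": [
    [[-0.35,0,0,0.3,0,0,0],[-0.35,0,0,0.7,0,0,0],[-0.35,0,0,0.8,0,0,0],[-0.35,0,0,0.7,0,0,0],[-0.35,0,0,0.3,0,0,1]]
  ]
}}

```text
t: 7.3
ee_pos: [522.9, -331.5, 209.7]
orientation: [3.087, 0.554, -0.01]
ft_force: [0.2, -0.3, 0.4]
width: 59.2
grasp_force: 0.0
```

{"method": "servo_tool", "body": {
  "plan": [
    [[-0.35,0,0,0,0,0,1],[-0.35,0,0,0,0,0,1],[-0.35,0,0,0,0,0,1],[-0.35,0,0,0,0,0,1],[-0.35,0,0,0,0,0,1]]
  ]
}}

```text
t: 7.72
ee_pos: [521.6, -330.6, 205.9]
orientation: [2.892, 1.217, -0.015]
ft_force: [0.4, 0.3, 0.6]
width: 59.5
grasp_force: 0.0
```

{"method": "servo_tool", "body": {
  "plan": [
    [[-0.35,0,0,0,0,0,1],[-0.35,0,0,0,0,0,1],[-0.35,0,0,0,0,0,1],[-0.35,0,0,0,0,0,1],[-0.35,0,0,0,0,0,1]]
  ]
}}

```text
t: 8.13
ee_pos: [521.6, -330.6, 205.8]
orientation: [2.559, 1.813, -0.014]
ft_force: [-0.7, -0.1, -0.3]
width: 59.4
grasp_force: 0.0
```

{"method": "servo_tool", "body": {
  "plan": [
    [[-0.35,0,0,0,0,0,1],[-0.35,0,0,0,0,0,1],[-0.35,0,0,0,0,0,1],[-0.35,0,0,0,0,0,1],[-0.35,0,0,0,0,0,1]]
  ]
}}

```text
t: 8.55
ee_pos: [521.6, -330.7, 205.8]
orientation: [2.105, 2.322, -0.011]
ft_force: [0.7, 0.0, 0.0]
width: 59.4
grasp_force: 0.0
```

{"method": "servo_tool", "body": {
  "plan": [
    [[-0.35,0,0,0,0,0,1],[-0.35,0,0,0,0,0,1],[-0.35,0,0,0,0,0,1],[-0.35,0,0,0,0,0,1],[-0.35,0,0,0,0,0,1]]
  ]
}}

```text
t: 8.97
ee_pos: [521.6, -330.6, 205.8]
orientation: [1.551, 2.721, -0.009]
ft_force: [0.2, -0.1, 0.1]
width: 59.4
grasp_force: 0.0
```

{"method": "servo_tool", "body": {
  "plan": [
    [[-0.35,0,0,0,0,0,1],[-0.35,0,0,0,0,0,1],[-0.35,0,0,0,0,0,1],[-0.35,0,0,0,0,0,1],[-0.35,0,0,0,0,0,1]]
  ]
}}

```text
t: 9.38
ee_pos: [521.6, -330.6, 205.8]
orientation: [0.925, 2.992, -0.006]
ft_force: [-0.0, 1.0, -0.1]
width: 59.1
grasp_force: 0.0
```

{"method": "servo_tool", "body": {
  "plan": [
    [[-0.35,0,0,0,0,0,1],[-0.35,0,0,0,0,0,1],[-0.35,0,0,0,0,0,1],[-0.35,0,0,0,0,0,1],[-0.35,0,0,0,0,0,1]]
  ]
}}

```text
t: 9.8
ee_pos: [521.6, -330.7, 205.8]
orientation: [0.256, 3.12, -0.003]
ft_force: [0.2, 0.5, 0.6]
width: 59.4
grasp_force: 0.0
```

{"method": "servo_tool", "body": {
  "plan": [
    [[-0.35,0,0,0,0,0,1],[-0.35,0,0,0,0,0,1],[-0.35,0,0,0,0,0,1],[-0.35,0,0,0,0,0,1],[-0.35,0,0,0,0,0,1]]
  ]
}}

```text
t: 10.22
ee_pos: [521.6, -330.7, 205.8]
orientation: [-0.426, 3.102, 0.001]
ft_force: [-0.6, -0.2, -0.4]
width: 59.3
grasp_force: 0.0
```

```bash
python3 st.py; python3 - <<'E'
from h import *
o=readout.get_obs(); im=vision.get_image('wrist'); cv2.imwrite('pics/w4.png',im[:,:,::-1])
print(proj(cam('wrist',o),(521,-331,44)))
E
```

```text
10.2167 tcp [ 521.592 -330.687  205.837] gp [ 522.243 -330.577  144.841] 
x [-0.963 -0.269 -0.011] y [-0.269  0.963 -0.001] z [ 0.011  0.002 -1.   ] 
q [-0.587  0.53   1.714  0.01   0.89  -2.437] F [-0.642 -0.192 -0.351] M [ 0.07  -0.106  0.035] w 59.315392759916435
[319.98778333 202.35442804]
```

View pics/w4.png

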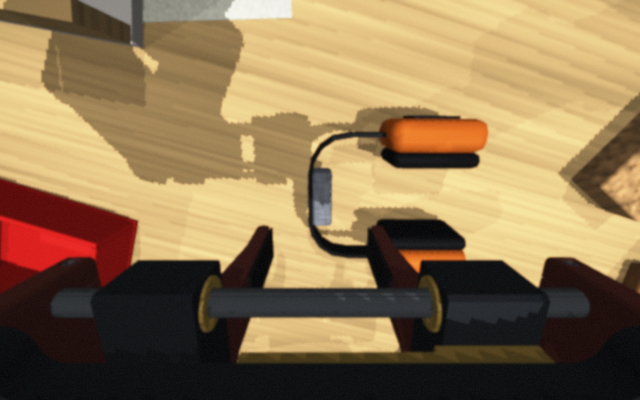

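Wrist view: pad at (321,197), predicted (320,202), still undisturbed and square to the jaws. Down and close.

{"method": "servo_tool", "body": {
  "plan": [
    [[-0.35,-0.08,-0.02,-0.7,0,0,0],[-0.35,0,0,-0.8,0,0,0],[-0.35,0,0,-0.7,0,0,0],[-0.35,0,0,-0.4,0,0,0],[-0.35,0,0,0,0,0,0]]
  ]
}}

```text
t: 10.68
ee_pos: [516.6, -330.3, 97.9]
orientation: [-0.417, 3.108, 0.007]
ft_force: [-0.3, 0.7, -0.2]
width: 59.5
grasp_force: 0.0
```

```bash
python3 st.py
```

```text
10.6833 tcp [ 516.587 -330.29    97.917] gp [ 516.91  -329.961   36.919] 
x [-0.965 -0.263 -0.007] y [-0.263  0.965  0.004] z [ 0.005  0.005 -1.   ] 
q [-0.591  0.688  1.749  0.011  0.703 -2.437] F [-0.264  0.676 -0.212] M [ 0.075 -0.077 -0.005] w 59.492692070248296
```

Then close, lift, and check.

{"method": "servo_tool", "body": {
  "plan": [
    [[-0.35,0.05,0,-0.14,0,0,0],[0.4,0,0,0,0,0,0],[0.8,0,0,0,0,0,0],[1,0,0,0,0,0,0],[1,0,0,0,0,0,0]]
  ]
}}

```text
t: 11.1
ee_pos: [520.9, -331.8, 96.5]
orientation: [-0.419, 3.102, -0.001]
ft_force: [0.5, 0.4, 0.0]
width: 36.4
grasp_force: 0.0
```

{"method": "servo_tool", "body": {
  "plan": [
    [[1,0,0,0,0,0,0],[1,0,0,0,0,0,0],[1,0,0,0,0,0,0],[1,0,0,0.15,0,0,0],[1,0,0,0.3,0,0,0]]
  ]
}}

```text
t: 11.52
ee_pos: [519.4, -330.9, 112.4]
orientation: [-0.419, 3.105, 0.004]
ft_force: [-0.1, 0.6, -2.4]
width: 21.9
grasp_force: 30.0
```

{"method": "servo_tool", "body": {
  "plan": [
    [[1,0,0,0.5,0,0,0],[1,0,0,0.5,0,0,0],[1,0,0,0.6,0,0,0],[1,0,0,0.6,0,0,0],[1,0,0,0.5,0,0,0]]
  ]
}}

```text
t: 11.93
ee_pos: [520.4, -331.5, 223.7]
orientation: [-0.419, 3.102, -0.0]
ft_force: [0.3, 0.9, -2.6]
width: 21.8
grasp_force: 30.0
```

```bash
python3 st.py
```

```text
11.9333 tcp [ 520.414 -331.546  223.709] gp [ 521.093 -331.466  162.713] 
x [-0.964 -0.265 -0.011] y [-0.265  0.964 -0.002] z [ 0.011  0.001 -1.   ] 
q [-0.589  0.505  1.706  0.009  0.922 -2.434] F [ 0.338  0.941 -2.597] M [-0.158 -0.208 -0.011] w 21.84853580835558
```

Held. Now yaw -180° while carrying the pair to about (520,-190).

{"method": "servo_tool", "body": {
  "plan": [
    [[1,0,0.1,0.1,0,0,-0.5],[1,0,0.1,0.1,0,0,-1],[1,0,0.1,0.1,0,0,-1],[1,0,0.1,0.1,0,0,-1],[1,0,0.1,0.1,0,0,-1]]
  ]
}}

```text
t: 12.35
ee_pos: [520.1, -311.2, 242.3]
orientation: [0.201, 3.125, -0.002]
ft_force: [-0.6, 0.7, -1.7]
width: 21.9
grasp_force: 30.0
```

{"method": "servo_tool", "body": {
  "plan": [
    [[1,0,0.1,0,0,0,-1],[1,0,0.1,0,0,0,-1],[1,0,0.1,0,0,0,-1],[1,0,0.1,0,0,0,-1],[1,0,0.1,0,0,0,-1]]
  ]
}}

```text
t: 12.77
ee_pos: [520.0, -291.1, 241.9]
orientation: [0.873, 3.008, -0.006]
ft_force: [-0.3, 0.3, -2.3]
width: 21.8
grasp_force: 30.0
```

{"method": "servo_tool", "body": {
  "plan": [
    [[1,0,0.1,0,0,0,-1],[1,0,0.1,0,0,0,-1],[1,0,0.1,0,0,0,-1],[1,0,0.1,0,0,0,-1],[1,0,0.1,0,0,0,-1]]
  ]
}}

```text
t: 13.18
ee_pos: [520.0, -271.1, 241.9]
orientation: [1.504, 2.749, -0.009]
ft_force: [0.0, 1.0, -3.2]
width: 21.9
grasp_force: 30.0
```

{"method": "servo_tool", "body": {
  "plan": [
    [[1,0,0.1,0,0,0,-1],[1,0,0.1,0,0,0,-1],[1,0,0.1,0,0,0,-1],[1,0,0.1,0,0,0,-1],[1,0,0.1,0,0,0,-1]]
  ]
}}

```text
t: 13.6
ee_pos: [519.9, -251.1, 241.9]
orientation: [2.064, 2.359, -0.012]
ft_force: [-0.6, -0.3, -2.8]
width: 21.9
grasp_force: 30.0
```

{"method": "servo_tool", "body": {
  "plan": [
    [[1,0,0.1,0,0,0,-1],[1,0,0.1,0,0,0,-1],[1,0,0.1,0,0,0,-1],[1,0,0.1,0,0,0,-1],[1,0,0.1,0,0,0,-1]]
  ]
}}

```text
t: 14.02
ee_pos: [519.9, -231.1, 241.9]
orientation: [2.527, 1.858, -0.014]
ft_force: [0.7, -0.8, -3.6]
width: 21.8
grasp_force: 30.0
```

{"method": "servo_tool", "body": {
  "plan": [
    [[1,0,0.1,0,0,0,-1],[1,0,0.1,0,0,0,-1],[1,0,0.1,0,0,0,-1],[1,0,0.1,0,0,0,-1],[1,0,0.1,0,0,0,-1]]
  ]
}}

```text
t: 14.43
ee_pos: [519.9, -211.1, 241.9]
orientation: [2.871, 1.267, -0.016]
ft_force: [-1.2, -0.2, -1.8]
width: 21.7
grasp_force: 30.0
```

{"method": "servo_tool", "body": {
  "plan": [
    [[1,0,0.1,0,0,0,-1],[1,0,0.1,0,0,0,-1],[1,0,0.1,0,0,0,-1],[1,0,0.1,0,0,0,-1],[1,0,0.1,0,0,0,-1]]
  ]
}}

```text
t: 14.85
ee_pos: [519.9, -191.1, 241.9]
orientation: [3.08, 0.616, -0.017]
ft_force: [0.6, -0.2, -2.4]
width: 21.7
grasp_force: 30.0
```

{"method": "servo_tool", "body": {
  "plan": [
    [[1,0,0,0,0,0,-1],[1,0,0,0,0,0,-0.5],[1,0,0,0,0,0,0]]
  ]
}}

```text
t: 15.1
ee_pos: [520.0, -191.2, 241.9]
orientation: [3.113, 0.418, -0.017]
ft_force: [0.5, -0.7, -3.2]
width: 22.0
grasp_force: 30.0
```

```bash
python3 st.py
```

```text
15.1 tcp [ 520.011 -191.245  241.851] gp [ 519.378 -191.357  180.855] 
x [ 0.965  0.264 -0.011] y [ 0.264 -0.965 -0.001] z [-0.01  -0.002 -1.   ] 
q [-0.372  0.403  1.829 -0.007  0.919  0.937] F [ 0.474 -0.662 -3.21 ] M [0.242 0.046 0.029] w 21.989596218193583
```

Now tip +90° about (0.965, 0.264), carrying the TCP round the pad.

{"method": "servo_tool", "body": {
  "plan": [
    [[1,0.03,-0.13,0,0.96,0.26,0],[1,0.03,-0.13,-0.02,0.96,0.26,0],[1,0.03,-0.12,-0.03,0.96,0.26,0],[1,0.03,-0.12,-0.04,0.96,0.26,0],[1,0.03,-0.12,-0.05,0.96,0.26,0]]
  ]
}}

```text
t: 15.52
ee_pos: [526.6, -216.6, 236.7]
orientation: [-2.682, -0.369, 0.09]
ft_force: [-0.7, -0.5, -1.2]
width: 21.8
grasp_force: 30.0
```

{"method": "servo_tool", "body": {
  "plan": [
    [[1,0.03,-0.11,-0.06,0.96,0.26,0],[1,0.03,-0.11,-0.07,0.96,0.26,0],[1,0.03,-0.1,-0.08,0.96,0.26,0],[1,0.03,-0.09,-0.09,0.96,0.26,0],[1,0,0,0,0,0,0]]
  ]
}}

```text
t: 15.93
ee_pos: [530.8, -234.1, 221.8]
orientation: [-2.338, -0.32, 0.14]
ft_force: [-0.5, 0.5, -3.1]
width: 21.5
grasp_force: 30.0
```

```bash
python3 st.py
```

```text
15.9333 tcp [ 530.756 -234.127  221.799] gp [ 518.862 -192.642  178.688] 
x [ 0.963  0.271 -0.005] y [ 0.188 -0.681 -0.707] z [-0.195  0.68  -0.707] 
q [-0.613  0.697  1.539  0.46   1.568  0.524] F [-0.549  0.544 -3.051] M [-0.477 -0.097  0.037] w 21.451907200316107
```

{"method": "servo_tool", "body": {
  "plan": [
    [[1,0.02,-0.09,-0.1,0.96,0.26,0],[1,0.02,-0.08,-0.1,0.96,0.26,0],[1,0.02,-0.07,-0.11,0.96,0.26,0],[1,0.02,-0.06,-0.12,0.96,0.26,0],[1,0.01,-0.05,-0.12,0.96,0.26,0]]
  ]
}}

```text
t: 16.35
ee_pos: [535.1, -246.9, 202.3]
orientation: [-1.912, -0.267, 0.183]
ft_force: [-0.1, -0.1, -2.1]
width: 21.8
grasp_force: 30.0
```

{"method": "servo_tool", "body": {
  "plan": [
    [[1,0.01,-0.04,-0.12,0.96,0.26,0],[1,0.01,-0.03,-0.13,0.96,0.26,0],[1,0,-0.02,-0.13,0.96,0.26,0],[1,0,-0.01,-0.13,0.96,0.26,0],[1,0,0,0,0,0,0]]
  ]
}}

```text
t: 16.77
ee_pos: [534.8, -249.7, 178.6]
orientation: [-1.564, -0.217, 0.215]
ft_force: [-0.5, 0.5, -3.7]
width: 21.9
grasp_force: 30.0
```

```bash
python3 st.py
```

```text
16.7667 tcp [ 534.788 -249.664  178.64 ] gp [ 518.208 -190.961  178.368] 
x [0.962 0.272 0.001] y [ 0.002 -0.004 -1.   ] z [-0.272  0.962 -0.004] 
q [-0.683  1.056  1.345  0.759  2.152  0.482] F [-0.524  0.466 -3.729] M [-0.843 -0.244  0.045] w 21.85563695795624
```

Level. Lower slowly to contact.

{"method": "servo_tool", "body": {
  "plan": [
    [[1,0,0,-0.3,0,0,0],[1,0,0,-0.3,0,0,0],[1,0,0,-0.2,0,0,0],[1,0,0,0,0,0,0],[1,0,0,0,0,0,0]]
  ]
}}

```text
t: 17.18
ee_pos: [535.6, -250.6, 149.2]
orientation: [-1.568, -0.22, 0.212]
ft_force: [-0.6, 0.6, -1.5]
width: 21.9
grasp_force: 30.0
```

```bash
python3 st.py
```

```text
17.1833 tcp [ 535.606 -250.571  149.206] gp [ 519.039 -191.866  148.675] 
x [0.962 0.272 0.004] y [ 0.006 -0.007 -1.   ] z [-0.272  0.962 -0.009] 
q [-0.683  1.1    1.326  0.745  2.13   0.457] F [-0.629  0.609 -1.473] M [-0.828 -0.224 -0.006] w 21.924913384030948
```

{"method": "servo_tool", "body": {
  "plan": [
    [[1,0,0,-0.1,0.1,0.02,0],[1,0,0,-0.1,0,0,0],[1,0,0,0,0,0,0]]
  ]
}}

```text
t: 17.43
ee_pos: [535.5, -250.5, 140.7]
orientation: [-1.559, -0.219, 0.213]
ft_force: [-0.3, 0.0, -2.8]
width: 21.5
grasp_force: 30.0
```

{"method": "servo_tool", "body": {
  "plan": [
    [[1,0,0,-0.05,0,0,0],[1,0,0,0,0,0,0]]
  ]
}}

```text
t: 17.6
ee_pos: [535.5, -250.7, 139.0]
orientation: [-1.558, -0.219, 0.212]
ft_force: [0.2, -1.3, -2.9]
width: 21.5
grasp_force: 30.0
```

```bash
python3 st.py
```

```text
17.6 tcp [ 535.516 -250.67   139.015] gp [ 518.966 -191.958  139.072] 
x [0.962 0.271 0.004] y [ 0.004  0.002 -1.   ] z [-0.271  0.962  0.001] 
q [-0.684  1.119  1.319  0.745  2.13   0.45 ] F [ 0.225 -1.301 -2.908] M [-0.85  -0.201  0.009] w 21.489036330919294
```

{"method": "servo_tool", "body": {
  "plan": [
    [[1,0,0,-0.03,0,0,0],[1,0,0,0,0,0,0]]
  ]
}}

```text
t: 17.77
ee_pos: [535.6, -250.7, 138.0]
orientation: [-1.558, -0.219, 0.212]
ft_force: [-0.1, -0.2, -3.3]
width: 21.9
grasp_force: 30.0
```

{"method": "servo_tool", "body": {
  "plan": [
    [[1,0,0,-0.03,0,0,0],[1,0,0,0,0,0,0]]
  ]
}}

```text
t: 17.93
ee_pos: [535.7, -250.7, 137.3]
orientation: [-1.558, -0.219, 0.212]
ft_force: [0.9, 0.4, 1.3]
width: 21.7
grasp_force: 30.0
```

```bash
python3 st.py; python3 - <<'E'
from h import *
s=vision.get_image('scene'); t=vision.get_image('top')
cv2.imwrite('pics/s5.png',np.hstack([cv2.resize(s[120:270,180:330],(400,400)),cv2.resize(t[150:300,330:480],(400,400))])[:,:,::-1])
E
```

```text
17.9333 tcp [ 535.716 -250.725  137.269] gp [ 519.163 -192.014  137.366] 
x [0.962 0.271 0.005] y [ 0.004  0.003 -1.   ] z [-0.271  0.962  0.002] 
q [-0.684  1.122  1.317  0.745  2.13   0.449] F [0.922 0.413 1.332] M [-0.469 -0.037 -0.136] w 21.701610406548145
```

View pics/s5.png

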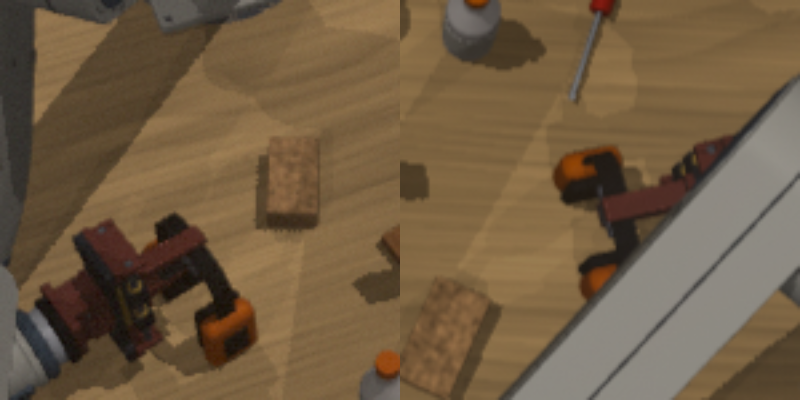

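The pair stands upright on both cups at pad height 137.4 mm with the bench carrying it. Scene crop shows the near cup at (228,330) flat on the bench; sander and driver are clear. Now I open and back off.

{"method": "servo_tool", "body": {
  "plan": [
    [[0.3,0,0,0,0,0,0],[0.0,0,0,0,0,0,0],[-0.2,0,0,0,0,0,0],[-0.2,0,0,0,0,0,0],[-0.2,0,0,0,0,0,0]]
  ]
}}

```text
t: 18.45
ee_pos: [535.5, -250.7, 136.9]
orientation: [-1.558, -0.219, 0.212]
ft_force: [0.8, 0.3, -0.5]
width: 50.8
grasp_force: 0.0
```

{"method": "servo_tool", "body": {
  "plan": [
    [[-0.2,0.07,-0.24,0,0,0,0],[-0.2,0.07,-0.24,0,0,0,0],[-0.2,0.07,-0.24,0,0,0,0],[-0.2,0.07,-0.24,0,0,0,0],[-0.2,0.05,-0.2,0,0,0,0]]
  ]
}}

```text
t: 18.87
ee_pos: [549.1, -298.7, 136.9]
orientation: [-1.559, -0.219, 0.211]
ft_force: [-0.2, -0.0, -0.2]
width: 52.4
grasp_force: 0.0
```

```bash
python3 st.py; python3 - <<'E'
from h import *
for n,bx in(('top',(340,180,430,290)),('scene',(180,150,300,280))):
    im=vision.get_image(n); c=cam(n)
    for b,s in blobs(im,'orange',bx): print(n,b.round(1),s,plane(c,b,60).round())
E
```

```text
18.8667 tcp [ 549.092 -298.663  136.88 ] gp [ 532.576 -239.941  136.901] 
x [0.963 0.271 0.005] y [ 0.005  0.002 -1.   ] z [-0.271  0.963  0.   ] 
q [-0.719  1.162  1.201  0.741  2.201  0.489] F [-0.16  -0.011 -0.214] M [-0.413 -0.117 -0.01 ] w 52.417842423271104
top [396.9 211.5] [387 204  26  17 173] [ 575. -163.   60.]
top [406.2 255.3] [397 249  25  14 177] [ 459. -191.   60.]
scene [226.4 220.7] [217 214  22  14  80] [ 470. -255.   60.]
scene [265.3 243.2] [255 232  21  25 242] [ 583. -173.   60.]
```

Clear. Rise, turn the tool back down, and move over the pad.

{"method": "servo_tool", "body": {
  "plan": [
    [[-0.2,0.06,-0.24,0.2,0,0,0],[-0.2,0,0,0.7,0,0,0],[-0.2,0,0,0.8,0,0,0],[-0.2,0,0,0.9,0,0,0],[-0.2,0,0,0.9,0,0,0]]
  ]
}}

```text
t: 19.38
ee_pos: [551.0, -306.8, 278.5]
orientation: [-1.557, -0.219, 0.213]
ft_force: [-0.1, 0.2, 0.0]
width: 52.7
grasp_force: 0.0
```

{"method": "servo_tool", "body": {
  "plan": [
    [[-0.2,0,0,0.3,-0.96,-0.26,0],[-0.2,0,0,0.2,-0.96,-0.26,0],[-0.2,0,0,0.2,-0.96,-0.26,0],[-0.2,0,0,0,-0.96,-0.26,0],[-0.2,0,0,0,-0.96,-0.26,0]]
  ]
}}

```text
t: 19.8
ee_pos: [551.3, -307.2, 306.4]
orientation: [-1.995, -0.277, 0.175]
ft_force: [-0.2, 1.0, 0.4]
width: 52.7
grasp_force: 0.0
```

{"method": "servo_tool", "body": {
  "plan": [
    [[-0.2,0,0,0,-0.96,-0.26,0],[-0.2,0,0,0,-0.96,-0.26,0],[-0.2,0,0,0,-0.96,-0.26,0],[-0.2,0,0,0,-0.96,-0.26,0],[-0.2,0,0,0,-0.96,-0.26,0]]
  ]
}}

```text
t: 20.22
ee_pos: [551.2, -306.9, 305.9]
orientation: [-2.424, -0.332, 0.127]
ft_force: [0.6, 0.1, -0.2]
width: 52.4
grasp_force: 0.0
```

{"method": "servo_tool", "body": {
  "plan": [
    [[-0.2,0,0,0,-0.96,-0.26,0],[-0.2,0,0,0,-0.96,-0.26,0],[-0.2,0,0,0,-0.96,-0.26,0],[-0.2,0,0,0,-0.96,-0.26,0],[-0.2,0,0,0,-0.96,-0.26,0]]
  ]
}}

```text
t: 20.63
ee_pos: [551.2, -306.8, 306.0]
orientation: [-2.853, -0.387, 0.063]
ft_force: [0.2, -0.2, -0.7]
width: 52.7
grasp_force: 0.0
```

{"method": "servo_tool", "body": {
  "plan": [
    [[-0.2,0,0,0,-0.96,-0.26,0],[-0.2,0,0,0,-0.96,-0.26,0],[-0.2,0,0,0,0,0,0],[-0.2,0,0,0,0,0,0]]
  ]
}}

```text
t: 20.97
ee_pos: [551.1, -305.8, 305.8]
orientation: [-3.018, -0.41, 0.035]
ft_force: [0.6, 0.5, -0.2]
width: 52.6
grasp_force: 0.0
```

```bash
python3 st.py; python3 - <<'E'
from h import *
o=readout.get_obs(); im=vision.get_image('wrist'); cv2.imwrite('pics/w6.png',im[:,:,::-1])
print(proj(cam('wrist',o),(519,-192,148)))
E
```

```text
20.9667 tcp [ 551.086 -305.819  305.831] gp [ 548.93  -300.204  245.128] 
x [ 0.964  0.267 -0.009] y [ 0.265 -0.959 -0.098] z [-0.035  0.092 -0.995] 
q [-0.547  0.454  1.575  0.065  1.192  0.727] F [ 0.608  0.531 -0.197] M [-0.057  0.061  0.026] w 52.605634459683564
[210.27706412 199.99666768]
```

View pics/w6.png

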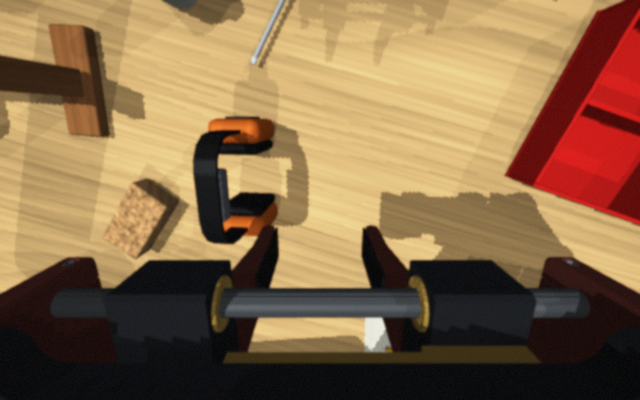

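Wrist view: the pair is standing by itself, its band top centred at about (206,187) and grey pad at (222,188). Predicted was (210,200), so the pad is off along its length; compute.

```bash
python3 - <<'E'
from h import *
im=cv2.imread('pics/w6.png'); o=readout.get_obs(); c=cam('wrist',o)
print(plane(c,(206,187.5),146),plane(c,(222,188),131))
g=cv2.cvtColor(im,cv2.COLOR_BGR2HSV)
print([tuple(g[188,x]) for x in range(190,236,3)]); print([tuple(g[y,207]) for y in range(126,250,8)])
E
```

```text
[ 529.31640938 -185.9026976   146.        ] [ 527.60530862 -195.00806102  131.        ]
[(np.uint8(20), np.uint8(106), np.uint8(232)), (np.uint8(20), np.uint8(108), np.uint8(226)), (np.uint8(17), np.uint8(79), np.uint8(58)), (np.uint8(130), np.uint8(26), np.uint8(29)), (np.uint8(150), np.uint8(9), np.uint8(27)), (np.uint8(105), np.uint8(20), np.uint8(26)), (np.uint8(120), np.uint8(20), np.uint8(25)), (np.uint8(135), np.uint8(17), np.uint8(30)), (np.uint8(110), np.uint8(28), np.uint8(27)), (np.uint8(0), np.uint8(12), np.uint8(22)), (np.uint8(102), np.uint8(21), np.uint8(60)), (np.uint8(114), np.uint8(26), np.uint8(50)), (np.uint8(0), np.uint8(10), np.uint8(50)), (np.uint8(19), np.uint8(108), np.uint8(217)), (np.uint8(22), np.uint8(100), np.uint8(237)), (np.uint8(22), np.uint8(96), np.uint8(238))]
[(np.uint8(17), np.uint8(126), np.uint8(227)), (np.uint8(15), np.uint8(54), np.uint8(19)), (np.uint8(120), np.uint8(15), np.uint8(17)), (np.uint8(60), np.uint8(11), np.uint8(23)), (np.uint8(120), np.uint8(17), np.uint8(30)), (np.uint8(120), np.uint8(10), np.uint8(49)), (np.uint8(120), np.uint8(13), np.uint8(39)), (np.uint8(90), np.uint8(8), np.uint8(31)), (np.uint8(120), np.uint8(18), np.uint8(28)), (np.uint8(110), np.uint8(29), np.uint8(26)), (np.uint8(135), np.uint8(22), np.uint8(23)), (np.uint8(150), np.uint8(29), np.uint8(26)), (np.uint8(113), np.uint8(44), np.uint8(23)), (np.uint8(96), np.uint8(58), np.uint8(22)), (np.uint8(19), np.uint8(83), np.uint8(43)), (np.uint8(19), np.uint8(115), np.uint8(209))]
```

{"method": "servo_tool", "body": {
  "plan": [
    [[-0.2,-0.3,0.9,0,-0.96,-0.26,0],[-0.2,-0.2,0.9,0,-0.1,-0.03,0],[-0.2,-0.1,0.9,0,0,0,0],[-0.2,0,0.2,0,0,0,0],[-0.2,0,0,0,0,0,0]]
  ]
}}

```text
t: 21.43
ee_pos: [527.2, -189.2, 304.9]
orientation: [-3.112, -0.424, 0.017]
ft_force: [0.2, 0.1, 0.4]
width: 52.7
grasp_force: 0.0
```

```bash
python3 st.py; python3 - <<'E'
from h import *
o=readout.get_obs(); c=cam('wrist',o); im=vision.get_image('wrist'); cv2.imwrite('pics/w7.png',im[:,:,::-1])
print(proj(c,(525,-190,148)))
# dark band mask around expectation
h=cv2.cvtColor(im,cv2.COLOR_RGB2HSV); m=(h[...,2]<60).astype(np.uint8); m[225:]=0; m[:, :220]=0; m[:,420:]=0
n,l,s,cc=cv2.connectedComponentsWithStats(m)
for i in range(1,n):
    if s[i][4]>150: print(cc[i],s[i])
for b,st in blobs(im,'orange'): print('o',b,st,plane(c,b,75))
E
```

```text
21.4333 tcp [ 527.186 -189.238  304.913] gp [ 526.509 -189.271  243.916] 
x [ 0.964  0.267 -0.011] y [ 0.267 -0.964 -0.002] z [-0.011 -0.001 -1.   ] 
q [-0.364  0.329  1.768 -0.005  1.054  0.939] F [0.221 0.079 0.392] M [ 0.043 -0.009  0.009] w 52.68172534746806
[319.96480064 205.50019445]
[318.81176945 182.69528416] [ 295  139   47   86 2481]
o [127.23185072  80.56109407] [  98   22   55  121 3912] [579.55019859  32.79537997  75.        ]
o [ 4.81181619 70.5404814 ] [  0  41  15  50 457] [555.47177004 155.02141613  75.        ]
o [585.95597484 138.08176101] [559  74  62 116 159] [ 654.83750508 -455.24973952   75.        ]
o [317.72242991 135.96635514] [ 290  125   56   27 1070] [ 578.39515054 -172.44868817   75.        ]
o [299.05761317 234.81893004] [292 223  15  23 243] [ 459.37248667 -181.85757641   75.        ]
o [334.90114068 234.92395437] [328 223  15  23 263] [ 470.9359639 -223.7245535   75.       ]
```

View pics/w7.png

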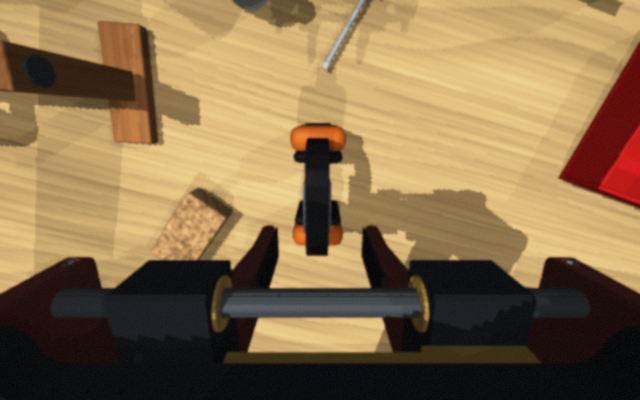

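Wrist view: the band is centred between the fingers (col 318 vs 320), rows 139–255. Its middle puts the pad near (529,-188). Descend to grip it from above, tips just above the pad's underside. No more viewing after this; numbers only.

{"method": "servo_tool", "body": {
  "plan": [
    [[-0.2,0.06,0.02,-0.6,0,-0.12,0],[-0.2,0,0,-0.8,0,0,0],[-0.2,0,0,-0.6,0,0,0],[-0.2,0,0,-0.2,0,0,0],[-0.2,0,0,0,0,0,0]]
  ]
}}

```text
t: 21.9
ee_pos: [528.9, -191.0, 214.7]
orientation: [3.114, 0.419, -0.006]
ft_force: [-0.8, 0.2, -0.0]
width: 52.7
grasp_force: 0.0
```

```bash
python3 st.py; python3 - <<'E'
from h import *
o=readout.get_obs(); c=cam('wrist',o); im=vision.get_image('wrist')
h=cv2.cvtColor(im,cv2.COLOR_RGB2HSV); m=(h[...,2]<70).astype(np.uint8); m[240:]=0; m[:, :285]=0; m[:,360:]=0
n,l,s,cc=cv2.connectedComponentsWithStats(m)
for i in range(1,n):
    if s[i][4]>150: print(cc[i],s[i])
print(proj(c,(529,-188,148)))
for b,st in blobs(im,'orange',(220,60,420,240)): print('o',b,st,plane(c,b,75))
# rail: bar ends & blue band, top view
E
```

```text
21.9 tcp [ 528.879 -191.042  214.656] gp [ 528.662 -191.075  153.656] 
x [ 0.964  0.264 -0.004] y [ 0.264 -0.964 -0.   ] z [-0.004 -0.001 -1.   ] 
q [-0.367  0.451  1.829 -0.002  0.864  0.938] F [-0.839  0.238 -0.036] M [ 0.011 -0.002 -0.036] w 52.69886093221522
[312.76101784 195.22665268] [ 285  150   62   90 3812]
[314.25018878 248.71466647]
o [313.84250765 146.07900102] [ 275  130   77   37 1962] [ 578.97793737 -172.76600282   75.        ]
```

{"method": "servo_tool", "body": {
  "plan": [
    [[-0.2,-0.07,0.06,-0.13,0,0,0],[0.2,0,0,0,0,0,0],[0.3,0,0,0,0,0,0],[0.5,0,0,0,0,0,0],[1,0,0,0,0,0,0]]
  ]
}}

```text
t: 22.37
ee_pos: [527.1, -187.6, 212.5]
orientation: [3.11, 0.421, 0.002]
ft_force: [-0.1, 0.7, 0.5]
width: 29.4
grasp_force: 0.5
```

{"method": "servo_tool", "body": {
  "plan": [
    [[1,0,0,0,0,0,0],[1,0,0,0,0,0,0],[1,0,0,0,0,0,0]]
  ]
}}

```text
t: 22.62
ee_pos: [527.1, -187.4, 212.3]
orientation: [3.111, 0.421, 0.002]
ft_force: [-0.6, 1.2, 5.2]
width: 25.9
grasp_force: 30.0
```

```bash
python3 st.py; python3 - <<'E'
from h import *
ims={n:vision.get_image(n) for n in('top','scene')}
for n in ims: cv2.imwrite(f'pics/{n}8.png',ims[n][:,:,::-1])
S,T=cam('scene'),cam('top')
# bar: bright steel ridge in original top picture, between posts, off the blue pair
t=cv2.cvtColor(ims['top'],cv2.COLOR_RGB2HSV).astype(int)
pts=[]
for x in list(range(180,206,3))+list(range(240,296,3)):
    col=t[:,x]; y0=int(223-(x-165)*19/140); ys=[y for y in range(y0-10,y0+11) if col[y,1]<70 and col[y,2]>60]
    if ys: pts.append((x,np.mean(ys),len(ys)))
pts=np.array(pts); print(pts.round(1).tolist())
for x,y,_ in (pts[0],pts[-1]): print('bar',plane(T,(x,y),142))
for n,bx in(('top',(190,170,260,270)),('scene',(370,140,440,215))):
    for b,s in blobs(ims[n],'blue',bx,30): print(n,b,s,plane(cam(n),b,60))
E
```

```text
22.6167 tcp [ 527.068 -187.42   212.316] gp [ 527.16  -187.567  151.317] 
x [0.964 0.266 0.001] y [ 0.266 -0.964  0.003] z [ 0.002 -0.002 -1.   ] 
q [-0.362  0.45   1.84  -0.002  0.85   0.941] F [-0.607  1.25   5.17 ] M [0.242 0.141 0.038] w 25.917326113711255
[[180.0, 221.0, 7.0], [183.0, 221.0, 7.0], [186.0, 220.5, 6.0], [189.0, 219.5, 6.0], [192.0, 219.5, 6.0], [195.0, 219.0, 7.0], [198.0, 218.5, 6.0], [201.0, 218.5, 6.0], [204.0, 217.5, 6.0], [240.0, 212.0, 7.0], [243.0, 212.0, 7.0], [246.0, 211.5, 6.0], [249.0, 211.0, 7.0], [252.0, 210.5, 6.0], [255.0, 210.5, 6.0], [258.0, 209.5, 6.0], [261.0, 209.5, 6.0], [264.0, 208.5, 6.0], [267.0, 208.5, 6.0], [270.0, 207.5, 6.0], [273.0, 207.5, 6.0], [276.0, 206.5, 6.0], [279.0, 206.5, 6.0], [282.0, 206.0, 7.0], [285.0, 205.5, 6.0], [288.0, 205.0, 7.0], [291.0, 204.5, 6.0], [294.0, 204.5, 6.0]]
bar [503.28449615 388.64818397 142.        ]
bar [561.18115785 106.82944335 142.        ]
top [227.24657534 196.8630137 ] [222 193  11   9  73] [589.81731641 292.99116443  60.        ]
top [226.57303371 241.67977528] [215 235  23  13 178] [468.69122537 283.485567    60.        ]
scene [388.43382353 163.52941176] [380 155  19  20 136] [454.3336606  284.88617437  60.        ]
scene [411.44843049 191.65919283] [403 181  21  24 223] [577.38637916 302.62672405  60.        ]
```

Gripped at 25.9 mm. Lift, while checking the bar's line and height from both views.

{"method": "servo_tool", "body": {
  "plan": [
    [[1,0,0,0.15,0,0,0],[1,0,0,0.3,0,0,0],[1,0,0,0.5,0,0,0],[1,0,0,0.7,0,0,0],[1,0,0,0.8,0,0,0]]
  ]
}}

```text
t: 23.13
ee_pos: [525.8, -187.2, 310.0]
orientation: [3.112, 0.421, -0.004]
ft_force: [0.2, -0.7, -2.1]
width: 26.0
grasp_force: 30.0
```

{"method": "servo_tool", "body": {
  "plan": [
    [[1,0,0,0.9,0,0,-0.37],[1,0,0,0.9,0,0,-0.36],[1,0,0,0.5,0,0,0],[1,0,0,0.1,0,0,0],[1,0,0,0,0,0,0]]
  ]
}}

```text
t: 23.55
ee_pos: [526.9, -187.6, 407.3]
orientation: [3.121, 0.322, 0.005]
ft_force: [0.2, 0.6, -3.2]
width: 25.8
grasp_force: 30.0
```

```bash
python3 st.py; python3 - <<'E'
from h import *
S,T=cam('scene'),cam('top')
im=vision.get_image('scene'); t=cv2.cvtColor(im,cv2.COLOR_RGB2HSV).astype(int)
pts=[]
for x in list(range(354,378,3))+list(range(420,436,3)):
    y0=int(194-(x-345)*42/98); ys=[y for y in range(y0-9,y0+10) if t[y,x,1]<70 and t[y,x,2]>60]
    if ys: pts.append((x,np.mean(ys),len(ys)))
pts=np.array(pts);print(pts.round(1).tolist())
# plane of the bar from top view
a,b=ray(T,(180,221)),ray(T,(294,204.3)); nrm=np.cross(a[1],b[1]);nrm/=np.linalg.norm(nrm)
for x,y,_ in pts:
    o,d=ray(S,(x,y)); k=np.dot(nrm,a[0]-o)/np.dot(nrm,d); print((o+k*d).round(1))
# orange now in two views
for n in('top','scene'):
    for bb,s in blobs(vision.get_image(n),'orange',(190,90,450,290)): print(n,bb.round(1),s)
E
```

```text
23.55 tcp [ 526.907 -187.558  407.344] gp [ 527.117 -187.77   346.345] 
x [0.979 0.204 0.003] y [ 0.204 -0.979  0.004] z [ 0.003 -0.003 -1.   ] 
q [-0.362  0.218  1.671 -0.002  1.248  1.004] F [ 0.18   0.585 -3.227] M [-0.015 -0.005 -0.043] w 25.80528091137051
[[354.0, 192.5, 6.0], [357.0, 191.0, 5.0], [360.0, 189.5, 6.0], [363.0, 187.5, 6.0], [366.0, 186.0, 7.0], [369.0, 184.0, 7.0], [372.0, 182.5, 6.0], [375.0, 180.5, 6.0], [420.0, 155.5, 6.0], [423.0, 154.0, 5.0], [426.0, 152.0, 5.0], [429.0, 151.0, 5.0], [432.0, 149.0, 5.0], [435.0, 147.5, 4.0]]
[561.9 108.7 139.4]
[559.9 119.2 138.7]
[557.9 129.7 138. ]
[555.4 140.3 139.2]
[553.4 150.9 138.5]
[550.9 161.5 139.7]
[548.8 172.3 139. ]
[546.3 183.  140.3]
[511.7 351.  139.4]
[509.4 362.7 138.6]
[506.7 374.2 139.9]
[504.9 386.3 137.1]
[502.2 398.  138.4]
[499.9 409.9 137.7]
top [218.8 153.3] [197 127  45  54 851]
top [358.5 146.6] [354 142  10  10  89]
top [309.6 213.3] [298 188  24  51 739]
scene [427.4 158.7] [421 154  13  10  78]
scene [442.7 174.3] [432 163  18  21 185]
scene [229.1 176.2] [225 170  10  19  92]
scene [344.6 194.3] [339 190  12  10  65]
scene [258.6 208.6] [247 195  25  29 340]
scene [342.3 222.5] [324 202  37  39 442]
scene [442.6 234.6] [436 211  14  51 642]
scene [325.3 256. ] [321 251  10  11  88]
```

Bar axis found at z≈139 (expected 140) on the line x≈550.2 at y=165. The free stretch runs from y≈80 to about 255. Carry over there, with undersides ~195 mm high.

{"method": "servo_tool", "body": {
  "plan": [
    [[1,0.03,0.5,0.1,0,0,0],[1,0.06,0.8,0,0,0,0],[1,0.06,0.8,0,0,0,0],[1,0.06,0.8,0,0,0,0],[1,0.06,0.8,0,0,0,0]]
  ]
}}

```text
t: 24.12
ee_pos: [536.7, -38.2, 407.4]
orientation: [3.124, 0.321, -0.006]
ft_force: [0.2, 0.1, -2.7]
width: 25.3
grasp_force: 30.0
```

{"method": "servo_tool", "body": {
  "plan": [
    [[1,0.06,0.8,0,0,0,0],[1,0.06,0.8,0,0,0,0],[1,0.06,0.8,0,0,0,0],[1,0.06,0.8,0,0,0,0],[1,0.06,0.8,0,0,0,0]]
  ]
}}

```text
t: 24.53
ee_pos: [548.8, 122.0, 407.3]
orientation: [3.122, 0.322, -0.006]
ft_force: [0.2, -0.2, -3.7]
width: 25.7
grasp_force: 30.0
```

{"method": "servo_tool", "body": {
  "plan": [
    [[1,0.06,0.8,0,0,0,0],[1,0.02,0.3,0,0,0,0],[1,0,0,0,0,0,0],[1,0,0,0,0,0,0]]
  ]
}}

```text
t: 24.87
ee_pos: [552.2, 164.6, 407.9]
orientation: [3.121, 0.324, -0.005]
ft_force: [0.3, -0.9, -2.3]
width: 25.8
grasp_force: 30.0
```

```bash
python3 st.py; python3 - <<'E'
from h import *
o=readout.get_obs(); c=cam('wrist',o); im=vision.get_image('wrist'); cv2.imwrite('pics/w9.png',im[:,:,::-1])
for b,st in blobs(im,'orange',amin=150): print('o',b.round(1),st,plane(c,b,270).round())
for b,st in blobs(im,'blue',amin=100): print('blue',b.round(1),st,plane(c,b,60).round())
h=vision.get_image('top')
for n,I in(('top',h),('scene',vision.get_image('scene'))):
    for b,s in blobs(I,'blue',(190,140,440,270),30): print(n,'blue',b.round(1),s)
    for b,s in blobs(I,'orange',(200,120,420,260),60): print(n,'or',b.round(1),s,plane(cam(n),b,260).round())
E
```

```text
24.8667 tcp [552.223 164.555 407.856] gp [552.065 164.325 346.857] 
x [ 0.979  0.205 -0.003] y [ 0.205 -0.979  0.003] z [-0.003 -0.004 -1.   ] 
q [ 0.27   0.248  1.63  -0.003  1.267  1.635] F [ 0.349 -0.939 -2.261] M [ 0.019 -0.017 -0.053] w 25.751436531076
o [228.   35.1] [ 190    0   81   81 2949] [667. 254. 270.]
o [530.3  75.7] [515  63  31  26 607] [686.  35. 270.]
o [128.4 156. ] [  70  123  100   75 1911] [566. 320. 270.]
o [347.8 154.4] [ 280  124  126   79 4070] [603. 152. 270.]
o [157.6 194.8] [143 188  31  15 416] [539. 296. 270.]
o [182.7 247.5] [160 239  47  18 379] [496. 273. 270.]
blue [232.5 131. ] [205 121  52  22 869] [580. 303.  60.]
blue [241.2 207.6] [221 194  39  25 564] [463. 274.  60.]
top or [358.5 146.7] [354 142  10  11  90] [682. -43. 260.]
top or [307.2 194.3] [298 188  19  16 212] [561.  70. 260.]
top or [312.  226.5] [302 206  19  32 309] [487.  55. 260.]
scene blue [395.2 158.9] [392 155   7   8  38]
scene blue [411.3 191.8] [403 181  21  24 232]
scene or [356.  143.1] [351 138  12  10  69] [484. 139. 260.]
scene or [388.  172.3] [378 163  20  22 180] [606. 178. 260.]
scene or [342.2 222.3] [324 202  37  39 379] [703.   3. 260.]
scene or [325.3 255.3] [321 251  10   9  77] [771. -71. 260.]
```

Over the free stretch: blue cups at y≈274–303 (near edge ~255), orange centred at y≈164. Lower over the bar.

{"method": "servo_tool", "body": {
  "plan": [
    [[1,-0.04,0,-0.4,0,0,0],[1,0,0,-0.6,0,0,0],[1,0,0,-0.6,0,0,0],[1,0,0,-0.4,0,0,0],[1,0,0,0,0,0,0]]
  ]
}}

```text
t: 25.43
ee_pos: [549.4, 162.7, 326.1]
orientation: [3.122, 0.319, -0.01]
ft_force: [-0.8, -0.1, -1.2]
width: 25.8
grasp_force: 30.0
```

{"method": "servo_tool", "body": {
  "plan": [
    [[1,0,0,-0.4,0,0,0],[1,0,0,-0.5,0,0,0],[1,0,0,-0.5,0,0,0],[1,0,0,-0.3,0,0,0],[1,0,0,0,0,0,0]]
  ]
}}

```text
t: 25.85
ee_pos: [550.3, 163.5, 260.0]
orientation: [3.122, 0.32, -0.005]
ft_force: [0.3, 0.3, -3.7]
width: 25.7
grasp_force: 30.0
```

```bash
python3 st.py
```

```text
25.85 tcp [550.34  163.545 259.989] gp [550.153 163.34  198.989] 
x [ 0.979  0.203 -0.004] y [ 0.203 -0.979  0.003] z [-0.003 -0.003 -1.   ] 
q [ 0.269  0.404  1.775 -0.003  0.967  1.637] F [ 0.252  0.312 -3.667] M [ 0.008  0.009 -0.027] w 25.67875121159553
```

No contact so far; remaining ~26 mm, slow at the end.

{"method": "servo_tool", "body": {
  "plan": [
    [[1,0,0,-0.25,0,0,0],[1,0,0,-0.2,0,0,0],[1,0,0,-0.03,0,0,0],[1,0,0,0,0,0,0]]
  ]
}}

```text
t: 26.18
ee_pos: [551.1, 164.5, 242.3]
orientation: [3.123, 0.322, -0.0]
ft_force: [-0.4, 0.6, -2.0]
width: 25.4
grasp_force: 30.0
```

{"method": "servo_tool", "body": {
  "plan": [
    [[1,0,0,-0.06,0,0,0],[1,0,0,0,0,0,0]]
  ]
}}

```text
t: 26.35
ee_pos: [551.3, 164.6, 240.3]
orientation: [3.123, 0.322, 0.001]
ft_force: [0.7, 0.8, -3.1]
width: 25.5
grasp_force: 30.0
```

```bash
python3 st.py
```

```text
26.35 tcp [551.32  164.631 240.253] gp [551.381 164.5   179.253] 
x [0.979 0.204 0.001] y [ 0.204 -0.979  0.002] z [ 0.001 -0.002 -1.   ] 
q [ 0.27   0.431  1.787 -0.003  0.923  1.638] F [ 0.656  0.758 -3.061] M [0.005 0.008 0.001] w 25.523004064544942
```

{"method": "servo_tool", "body": {
  "plan": [
    [[1,-0.02,0,-0.06,0,0,0],[1,0,0,-0.02,0,0,0],[1,0,0,0,0,0,0]]
  ]
}}

```text
t: 26.6
ee_pos: [550.2, 164.5, 236.8]
orientation: [3.123, 0.322, 0.0]
ft_force: [0.4, -0.1, -2.9]
width: 25.6
grasp_force: 30.0
```

{"method": "servo_tool", "body": {
  "plan": [
    [[1,0,0,-0.04,0,0,0],[1,0,0,0,0,0,0]]
  ]
}}

```text
t: 26.77
ee_pos: [550.3, 164.5, 235.1]
orientation: [3.123, 0.322, 0.0]
ft_force: [-0.4, 0.1, -2.8]
width: 25.8
grasp_force: 30.0
```

```bash
python3 st.py
```

```text
26.7667 tcp [550.282 164.508 235.093] gp [550.301 164.364 174.093] 
x [ 0.979  0.204 -0.   ] y [ 0.204 -0.979  0.002] z [ 0.    -0.002 -1.   ] 
q [ 0.271  0.437  1.792 -0.003  0.913  1.638] F [-0.406  0.062 -2.753] M [ 0.002 -0.048 -0.014] w 25.766712776068754
```

{"method": "servo_tool", "body": {
  "plan": [
    [[1,0,0,-0.04,0,0,0],[1,0,0,0,0,0,0]]
  ]
}}

```text
t: 26.93
ee_pos: [550.5, 164.6, 234.1]
orientation: [3.123, 0.322, 0.001]
ft_force: [-0.2, 0.1, 1.0]
width: 25.6
grasp_force: 30.0
```

{"method": "servo_tool", "body": {
  "plan": [
    [[1,0,0,-0.02,0,0,0],[1,0,0,0,0,0,0]]
  ]
}}

```text
t: 27.1
ee_pos: [550.6, 164.6, 234.0]
orientation: [3.123, 0.322, 0.001]
ft_force: [-3.9, -1.2, 7.1]
width: 25.8
grasp_force: 30.0
```

```bash
python3 st.py
```

```text
27.1 tcp [550.563 164.586 233.971] gp [550.632 164.457 172.972] 
x [0.979 0.204 0.001] y [ 0.204 -0.979  0.002] z [ 0.001 -0.002 -1.   ] 
q [ 0.271  0.438  1.793 -0.003  0.91   1.638] F [-3.865 -1.2    7.11 ] M [-0.151  0.584  0.058] w 25.830654890644546
```

Pad rests on the bar at the predicted height. Ease off slightly, open, and rise straight up.

{"method": "servo_tool", "body": {
  "plan": [
    [[1,0,0,0.02,0,0,0],[0.35,0,0,0,0,0,0],[0.2,0,0,0,0,0,0],[0.0,0,0,0,0,0,0],[0.0,0,0,0,0,0,0]]
  ]
}}

```text
t: 27.52
ee_pos: [550.5, 164.6, 233.6]
orientation: [3.123, 0.322, 0.001]
ft_force: [-0.6, 0.7, -0.1]
width: 42.8
grasp_force: 0.0
```

{"method": "servo_tool", "body": {
  "plan": [
    [[0,0,0,0,0,0,0],[0,0,0,0.2,0,0,0],[0,0,0,0.4,0,0,0],[0,0,0,0.6,0,0,0],[0,0,0,0.8,0,0,0]]
  ]
}}

```text
t: 27.93
ee_pos: [549.3, 164.2, 313.2]
orientation: [3.122, 0.322, -0.006]
ft_force: [1.6, 1.1, 0.2]
width: 43.7
grasp_force: 0.0
```

{"method": "servo_tool", "body": {
  "plan": [
    [[0,0,-0.5,0.8,0,0,0],[0,0,-0.8,0.5,0,0,0],[0,0,-0.9,0,0,0,0],[0,0,-0.9,0,0,0,0],[0,0,-0.9,0,0,0,0]]
  ]
}}

```text
t: 28.35
ee_pos: [550.2, 3.2, 367.1]
orientation: [3.122, 0.323, 0.004]
ft_force: [-0.1, -1.5, 0.9]
width: 43.8
grasp_force: 0.0
```

{"method": "servo_tool", "body": {
  "plan": [
    [[0,-0.2,-0.9,0,0,0,0],[0,-0.2,-0.9,0,0,0,0],[0,-0.2,-0.9,0,0,0,0],[0,-0.2,-0.9,0,0,0,0],[0,0,0,0,0,0,0]]
  ]
}}

```text
t: 28.77
ee_pos: [517.1, -144.3, 366.4]
orientation: [3.121, 0.315, 0.001]
ft_force: [0.6, -1.2, 0.5]
width: 43.9
grasp_force: 0.0
```

```bash
python3 st.py; python3 - <<'E'
from h import *
S,T=cam('scene'),cam('top')
for r in range(2):
  for n in('top','scene'):
    I=vision.get_image(n); cv2.imwrite(f'pics/{n}f{r}.png',I[:,:,::-1])
    for k,z in(('blue',60),('orange',62)):
      for b,s in blobs(I,k,(190,140,440,275),30): print(n,k,b.round(1),s,plane(cam(n),b,z).round())
E
```

```text
28.7667 tcp [ 517.128 -144.265  366.399] gp [ 517.179 -144.525  305.399] 
x [ 0.98  0.2  -0.  ] y [ 0.2   -0.98   0.004] z [ 0.001 -0.004 -1.   ] 
q [-0.293  0.221  1.763 -0.004  1.155  1.079] F [ 0.611 -1.232  0.52 ] M [ 0.063 -0.042  0.007] w 43.94699467009793
top blue [227.2 196.8] [222 193  11   9  78] [590. 293.  60.]
top blue [226.7 241.7] [215 235  23  13 183] [469. 283.  60.]
top orange [215.9 157.9] [197 140  41  41 678] [696. 334.  62.]
top orange [358.5 146.6] [354 142  10  10  89] [750. -53.  62.]
top orange [270.5 189.2] [258 184  26  13 149] [617. 178.  62.]
top orange [309.7 213.2] [298 188  24  51 729] [557.  69.  62.]
top orange [274.8 235.2] [264 229  24  13 148] [493. 158.  62.]
scene blue [388.5 163.4] [380 155  19  20 133] [454. 285.  60.]
scene blue [411.5 191.7] [403 181  21  24 227] [577. 303.  60.]
scene orange [427.7 158.6] [421 154  13  10  75] [484. 411.  62.]
scene orange [436.8 173.1] [432 170   8   9  38] [545. 409.  62.]
scene orange [355.9 181.1] [348 178  16   8  64] [480. 159.  62.]
scene orange [344.5 194.4] [339 190  11  10  64] [513. 106.  62.]
s
[... 728 characters left out ...]
34.5] [264 228  24  13 139] [494. 159.  62.]
scene blue [388.3 163.6] [380 155  19  19 137] [454. 284.  60.]
scene blue [411.3 191.6] [403 181  21  24 226] [577. 302.  60.]
scene orange [427.6 158.6] [421 153  13  11  76] [483. 411.  62.]
scene orange [437.  173.2] [433 170   7   9  36] [546. 410.  62.]
scene orange [356.6 181.3] [348 177  16   9  60] [482. 160.  62.]
scene orange [344.7 194.1] [340 189  11  11  70] [512. 107.  62.]
scene orange [381.2 209.7] [372 198  20  27 233] [603. 186.  62.]
scene orange [342.8 222.9] [324 202  38  39 423] [603.  60.  62.]
scene orange [437.5 233.7] [436 211   4  46 182] [737. 303.  62.]
scene orange [325.3 255.8] [321 251  10  11  85] [684. -28.  62.]
```

The orange pair hangs with its cups at about (493,158) and (617,179), either side of the bar. The blue pair is where it was. Let any swing die down, recheck, then hand in.

{"method": "servo_tool", "body": {
  "plan": [
    [[0,0,0,0,0,0,0],[0,0,0,0,0,0,0],[0,0,0,0,0,0,0],[0,0,0,0,0,0,0],[0,0,0,0,0,0,0]]
  ]
}}

```text
t: 29.38
ee_pos: [518.5, -138.9, 365.7]
orientation: [3.123, 0.323, 0.0]
ft_force: [-0.1, 0.3, 0.6]
width: 44.0
grasp_force: 0.0
```

{"method": "servo_tool", "body": {
  "plan": [
    [[0,0,0,0,0,0,0],[0,0,0,0,0,0,0],[0,0,0,0,0,0,0],[0,0,0,0,0,0,0],[0,0,0,0,0,0,0]]
  ]
}}

```text
t: 29.8
ee_pos: [518.4, -139.5, 365.6]
orientation: [3.123, 0.321, 0.0]
ft_force: [-0.8, -0.8, -0.4]
width: 44.0
grasp_force: 0.0
```

{"method": "servo_tool", "body": {
  "plan": [
    [[0,0,0,0,0,0,0],[0,0,0,0,0,0,0],[0,0,0,0,0,0,0],[0,0,0,0,0,0,0],[0,0,0,0,0,0,0]]
  ]
}}

```text
t: 30.22
ee_pos: [518.3, -139.5, 365.6]
orientation: [3.123, 0.322, 0.0]
ft_force: [0.4, 0.6, -0.1]
width: 43.5
grasp_force: 0.0
```

{"method": "servo_tool", "body": {
  "plan": [
    [[0,0,0,0,0,0,0],[0,0,0,0,0,0,0],[0,0,0,0,0,0,0],[0,0,0,0,0,0,0],[0,0,0,0,0,0,0]]
  ]
}}

```text
t: 30.63
ee_pos: [518.4, -139.5, 365.7]
orientation: [3.123, 0.322, 0.0]
ft_force: [-0.2, -0.5, -0.1]
width: 44.0
grasp_force: 0.0
```

```bash
python3 - <<'E'
from h import *
for r in range(4):
    I=vision.get_image('top')
    print([(b.round(1).tolist()) for b,s in blobs(I,'orange',(250,175,296,250),30)],[(b.round(1).tolist()) for b,s in blobs(I,'blue',(190,140,260,275),30)])
E
```

```text
[[270.6, 189.7], [275.1, 235.3]] [[227.3, 196.9], [226.7, 241.7]]
[[270.6, 189.7], [275.2, 235.2]] [[227.3, 196.9], [226.7, 241.7]]
[[270.5, 189.6], [275.2, 235.2]] [[227.4, 196.9], [226.7, 241.6]]
[[270.6, 189.7], [275.1, 235.2]] [[227.3, 196.9], [226.6, 241.6]]
```

Everything is at rest.

```bash
python3 -c "
from workcell import close_job
print(close_job())"
```

```text
the job is handed in; nothing more can be done
None
```

The orange ear defenders were stood upright on their cups and released, then hung at rest over the rail with one cup on each side, clear of the blue pair, which did not move; the job was handed in at about 31 s.

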